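# Clamp a pack of blanks in the ratchet clamp

## Robot

A 6-joint arm with a two-finger parallel gripper is mounted at the origin on the work surface; the furniture and walls round the work are solid. World frame = base frame: x ahead of the robot, y to its left, z up, the work surface at z = 0. Lengths are in m, angles in rad, forces in N, time in s.
With the tool pointing down it reaches from about 0.275 to 0.725 m from the base axis. Payload 15.9 kg.
Tool frame: the origin (TCP) lies at the very end of the fingers, on their centre line; the grasp point (between the pads) lies 19 mm behind it; z points along the fingers, y is the direction in which the jaws open and shut (so a half turn about z gives the same grasp; the last joint's range is limited). The gripper opens to 85 mm and grips with 20 to 120 N. Pads are 22 mm wide; open, the fingers measure 114 mm over their backs; the gripper's body (76 mm by 85 mm) begins 54 mm behind the grasp point. The pads swing forward as they close: fully open they stand 13 mm farther back than shut.
Start: joints at [-1.245, 0.213, -0.034, 1.323, 0, 1.571], TCP at [0.16, -0.474, 0.231] pointing down, gripper open.
Joint ranges: [-2.98, 2.98], [-0.74, 1.72], [-1.14, 1.35], [-2.1, 2.04], [-1.57, 1.44], [-3.14, 3.14]. Speed limits (rad/s): [1.89, 1.89, 2.39, 2.57, 3.14, 3.14].

## Interface

Orientations are given as a unit quaternion [x, y, z, w].
In Python, from workcell import manip gives the robot as it stands.
- The arm moves only by the shell command python3 -m jog 'ROWS' [FORCE]. ROWS is JSON, a list that holds one entry, the list of rows, each a list of 7 numbers: the shift along the world's x, y, z in units of 50 mm (1.0 is 50 mm), then the turn, a rotation vector about the world's x, y, z in units of 5 degrees (1.0 is 5 degrees), then the gripper's target within -1 to 1 (fully open at 1, half-way at 0, shut at -1). In form: [[[tx, ty, tz, rx, ry, rz, hand], ...]]. A call has exactly 8 rows; each row shifts and turns the commanded pose from where the row before left it; what a row does not reach is not made up. A row lasts 1/8 s, in which the tool goes at most 62.5 mm and 10.7 degrees, less where a joint would pass 70% of its speed; a pose out of reach is approached as far as the arm can. A call is refused whole if a number of a shift passes 1 or a number of a turn 1, either way. A call with a gripper value outside its range is refused whole. The fingers move at their own pace and stop on an object; FORCE is the grip in N (left out, the last holds). Time passes only in rows, so rows that do not move let the fingers close, or fill a call up. It gives the time, the measured TCP pose, the force and the opening at its end, in the units of the state.
- manip.sense(): the state, without advancing time (a new reading comes with each control period).
- manip.grab_frame(name): name is "side" or "top"; returns a dict with "img" (384x512x3 uint8, red, green, blue), "fov_y" (degrees; the focal length in pixels is half the picture's height over the tangent of half this angle, whatever the lens; pixels are square), "cx", "cy" (the principal point, pixels), "rvec" (rotation vector, rad) and "tvec" (3), from world to camera coordinates, as OpenCV has them. Camera axes: x right, y down, z forward; pixel columns grow to the right and rows downward; lengths in m; the calibration is good to about 2 mm. A picture is of the moment at which its call begins. There is no depth.
- manip.job_done(): hands the job in, once; it reports no verdict.
The state is a dict: "t": time; "joints": joint angles; "dq": joint speeds; "effort": joint torques, N m; "eef_pos": TCP position; "orientation": TCP orientation; "force": force on the tool from outside, world axes, zero at the start; "torque": the same for the moment, N m; "finger_gap": finger opening in m.
Only numpy, scipy, OpenCV 4.12 (cv2) and the standard library are available. Lean on these libraries where they do the work, as an engineer would, in place of code of your own. Each camera call takes 0.05 s, during which the arm holds its last target.

## Task

Clamp all the notched aluminium blanks together as one pack in the ratchet clamp, ready for filing: lift the pawl and throw it right back, wind the crank back until the jaw is fully open, and stand every blank on the bed between the jaws, upright, square to the jaws and in the middle of their width. The jaw cannot close far enough on the blanks alone, so fill up the mouth with the plain wooden packer or packers that fit between the jaws without forcing, square like the blanks, and leave the spare ones on the bench. Then drop the pawl onto the teeth and wind the jaw shut until the pack presses the sprung pad in by roughly half of its 10 mm travel, and let go, so that the pawl alone keeps the pack tight.

Things in the scene. Friction and masses are not known exactly. Their poses are not given: they have to be found in the camera images.
- clamp: Low grey bench clamp, bolted down, 86 mm wide (its x), 335 mm long (its y); origin under its middle. Fixed jaw at its +y end, a sliding jaw facing it, at its -y end a flat level ratchet wheel, 120 mm across, top face 54 mm above the bench, hub (16 mm radius) up to 72 mm. The bed between the jaws is flat, 16 mm above the bench, with a lip 6.5 mm high along each side (74 mm between lips).
- bed_at_jaw (a point): Foot of the fixed jaw's face, at its middle, on the bed top. Axes as the clamp's: x across, z up, +y from the mouth INTO the fixed jaw; the mouth lies at negative y, from 0 to the pad's face at y = -(0.106 - jaw + pad) m (jaw, pad: joint values). Jaws and pad are 60 mm wide in x and end 45 mm above the bench.
- mouth (a point): Point on the bed top in the middle of the fully open mouth (y = -0.053 from bed_at_jaw).
- crank_axis (a point): Point on the upright axis of the ratchet wheel, 84 mm above the bench.
- crank_knob (a point): Middle of the crank handle's grip, 84 mm above the bench: an upright black handle 20 mm thick, spinning freely on its pin, standing on the wheel's rim 50 mm from the axis, from 59 to 100 mm high. It goes round crank_axis on a level circle, and can be pinched from above and led round without turning the gripper.
- crank (a joint): Turn of the ratchet wheel, rad: 0 = jaw fully open; grows anticlockwise from above to 2.85 = jaw shut. Takes 1 N at the handle, up to 6 N with the pad pressed. 20 saw teeth on top, 0.314 rad each. With the pawl on them it turns anticlockwise only and can fall back by one tooth; with the pawl thrown back it turns both ways and a pressed pad drives it back.
- jaw (a joint): Travel of the sliding jaw towards the fixed jaw, m: 0 fully open (mouth 106 mm), 0.0285 shut (mouth still 77.5 mm, pad out). Geared to the crank, 10 mm per rad.
- pad (a joint): How far the sprung steel pad on the sliding jaw's face is pressed back into its 10 mm gap, m: 0 = fully out, 0.010 = driven solid. Spring about 2.5 N per mm after 2 N preload. Falling back by one tooth lets it out by 3 mm.
- pawl (a joint): Pawl angle, rad: -0.02 to 0.07 = its tip lies in the teeth; grows as it is lifted; 2.0 = thrown right back on its stop. By its weight it falls to the teeth from below about 1.1 and stays back from above about 1.4. A steel bar 10 mm wide, 66 mm long, that lies along the clamp's +y from its hinge pin over the wheel.
- pawl_hinge (a point): Middle of the pawl's hinge pin, 63 mm above the bench; the pin lies along the clamp's x axis. Lifted, the pawl swings up and over towards the clamp's -y.
- pawl_ball (a point): Centre of the black ball, 18 mm across, by which the pawl is lifted: on a stalk 50 mm along the pawl from the pin and 28 mm above it, so 57 mm from the pin, at an angle of pawl + 0.51 rad above the clamp's +y direction. 91 mm above the bench with the pawl down.
- blank1: Aluminium blank, a block 66 mm long (own x), 20 mm thick (own y), 38 mm high, with a half-round notch (26 mm wide) in the middle of its top edge. Origin: centre of its underside. Stands loose on the bench; 2 to 4 blanks are there, the others are absent. About 0.11 to 0.22 kg.
- blank2: Aluminium blank, a block 66 mm long (own x), 20 mm thick (own y), 38 mm high, with a half-round notch (26 mm wide) in the middle of its top edge. Origin: centre of its underside. Stands loose on the bench; 2 to 4 blanks are there, the others are absent. About 0.11 to 0.22 kg.
- blank3: Aluminium blank, a block 66 mm long (own x), 20 mm thick (own y), 38 mm high, with a half-round notch (26 mm wide) in the middle of its top edge. Origin: centre of its underside. Stands loose on the bench; 2 to 4 blanks are there, the others are absent. About 0.11 to 0.22 kg.
- blank4: Aluminium blank, a block 66 mm long (own x), 20 mm thick (own y), 38 mm high, with a half-round notch (26 mm wide) in the middle of its top edge. Origin: centre of its underside. Stands loose on the bench; 2 to 4 blanks are there, the others are absent. About 0.11 to 0.22 kg.
- packer18: Plain hardwood packer 18 mm thick (own y), 66 mm long (own x), 38 mm high, no notch. Origin: centre of its underside. Stands loose on the bench.
- packer30: Plain hardwood packer 30 mm thick (own y), 66 mm long (own x), 38 mm high, no notch. Origin: centre of its underside. Stands loose on the bench.
- packer52: Plain hardwood packer 52 mm thick (own y), 66 mm long (own x), 38 mm high, no notch. Origin: centre of its underside. Stands loose on the bench.
There are look-alikes about, which are no part of the job. Leave any yellow look-alike of the blank4 alone.

How it is judged:
By the outcome, as a careful person would: the job done as asked, in the order asked, and still so for the second after the job is handed in, with the robot touching nothing.
Of blank1, blank2, blank3, blank4 only 2 to 4 are there at a start; the rules pass over those that are not, and their reading is None.
At some moment in a run one of packer30, packer52 may be knocked a few centimetres aside while the robot is not near it.
It also fails if it takes over 210 s, if anything falls off the work surface, if the arm or the gripper's body presses on something with over 40 N, if the wrist force passes 120 N, or if a joint passes its speed limit or range.

## Working session

There is one attempt and no reset: what is moved stays moved. The work goes in short steps, Python scripts to look and compute and a shell command to move; the robot and the scene stay as the last step left them, time stands still between calls to the robot, and variables do not carry over. Pictures are saved under pics/ and viewed, and the job is handed in when it is done.

```bash
mkdir -p pics; ls; cat > h.py <<'E'
import numpy as np, cv2
from workcell import manip
def cam(f):
    h,w=f["img"].shape[:2]
    fl=h/2/np.tan(np.radians(f["fov_y"])/2)
    K=np.array([[fl,0,f["cx"]],[0,fl,f["cy"]],[0,0,1]])
    R=cv2.Rodrigues(np.array(f["rvec"],float))[0]; t=np.array(f["tvec"],float)
    return K,R,t
def proj(f,P):
    K,R,t=cam(f); P=np.atleast_2d(P); q=(K@(R@P.T+t[:,None])).T
    return q[:,:2]/q[:,2:]
def ray(f,uv,z):
    K,R,t=cam(f); uv=np.atleast_2d(np.array(uv,float)); 
    d=(R.T@np.linalg.inv(K)@np.c_[uv,np.ones(len(uv))].T).T; c=-R.T@t
    s=(z-c[2])/d[:,2]; return c+s[:,None]*d
def snap(name,tag,scale=1.5,crop=None):
    f=manip.grab_frame(name); im=cv2.cvtColor(f["img"],cv2.COLOR_RGB2BGR)
    if crop: x0,y0,x1,y1=crop; im=im[y0:y1,x0:x1]
    cv2.imwrite(f"pics/{tag}.png",cv2.resize(im,None,fx=scale,fy=scale,interpolation=cv2.INTER_CUBIC)); 
    np.save(f"pics/{tag}.npy",np.array(f,dtype=object),allow_pickle=True)
    return f
def load(tag): return np.load(f"pics/{tag}.npy",allow_pickle=True).item()
E
python3 - <<'E'
from h import *
for n in("top","side"):
    f=snap(n,n+"0"); K,R,t=cam(f); print(n,-R.T@t,R[2],f["fov_y"],f["cx"],f["cy"])
print(manip.sense())
E
```

```text
pics
top [ 0.06681487 -0.01645924  1.70264866] [ 0.20708672  0.00141732 -0.97832156] 42.16959323639978 246.43737201629855 182.10776127623663
side [0.07210462 0.81354082 0.64645391] [ 0.3060564  -0.79541103 -0.5231164 ] 53.38494080917083 255.4004816119917 196.3720772641453
{'t': 0.1, 'joints': array([-1.24502526e+00,  2.13324126e-01, -3.49361734e-02,  1.32349008e+00,
       -8.24251654e-06,  1.57078431e+00]), 'dq': array([ 1.22850869e-03, -1.93413422e-03,  2.63592606e-03,  1.20834239e-05,
        1.70318720e-03, -2.05793348e-03]), 'effort': array([ 1.51653348e-03, -6.87247324e+01,  4.87807417e+01,  1.22759643e-02,
       -9.36223216e-06, -4.48048297e-05]), 'eef_pos': array([ 0.15992869, -0.47344084,  0.23088094]), 'orientation': array([ 9.86762369e-01,  1.62172128e-01, -8.14212080e-05, -4.70042922e-04]), 'force': array([ 0.00722444, -0.50603905, -0.78517821]), 'torque': array([-0.0263816 , -0.01225107, -0.03370182]), 'finger_gap': 0.08514085312423487}
```

View pics/top0.png

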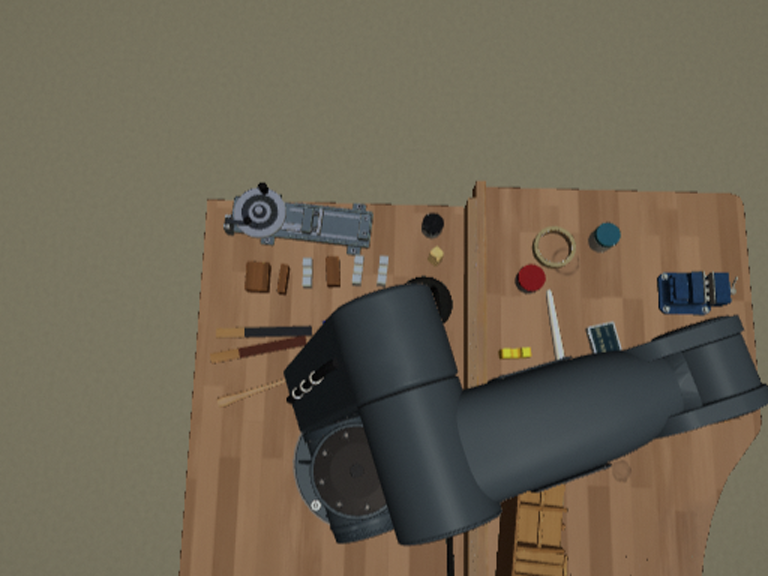

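View pics/side0.png

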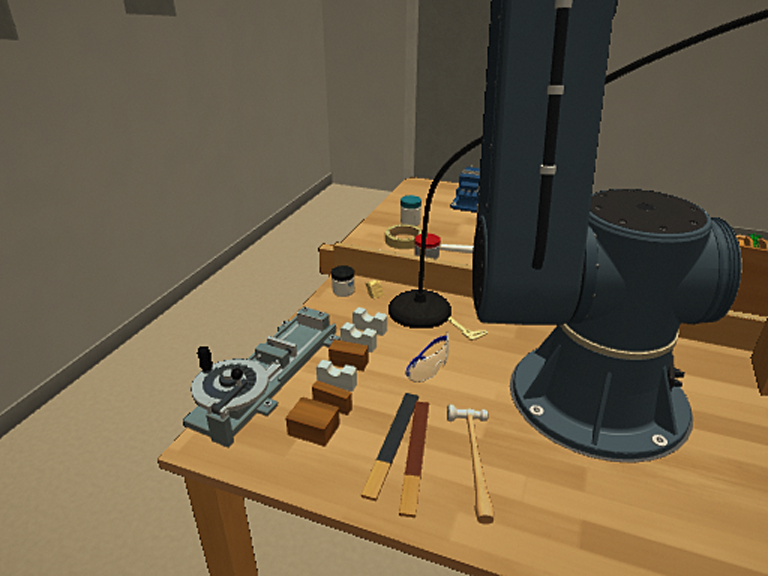

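```bash
python3 - <<'E'
from h import *
f=load("top0"); im=cv2.cvtColor(f["img"],cv2.COLOR_RGB2BGR)
cv2.imwrite("pics/t0z.png",cv2.resize(im[110:260,130:320],None,fx=4.2,fy=4,interpolation=cv2.INTER_CUBIC))
f=load("side0"); im=cv2.cvtColor(f["img"],cv2.COLOR_RGB2BGR)
cv2.imwrite("pics/s0z.png",cv2.resize(im[170:310,100:300],None,fx=4,fy=4,interpolation=cv2.INTER_CUBIC))
E
```

```text
(no output)
```

View pics/t0z.png

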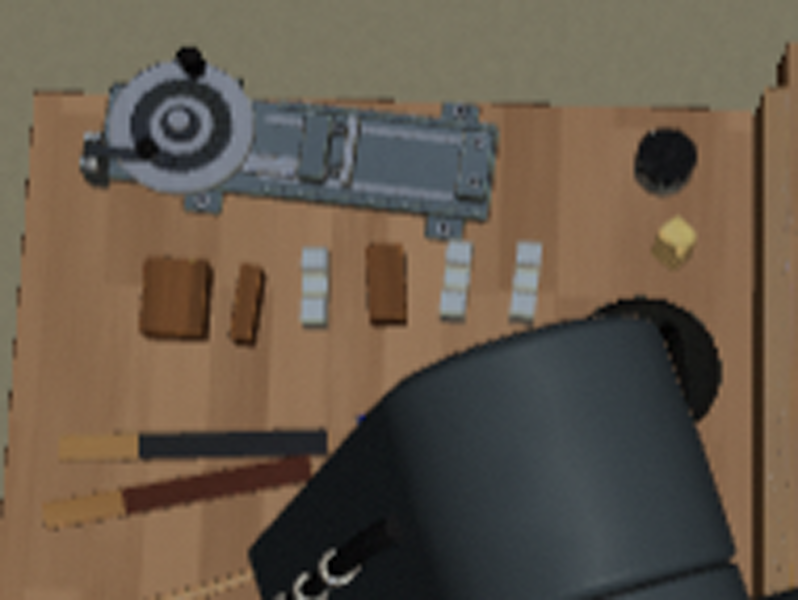

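View pics/s0z.png

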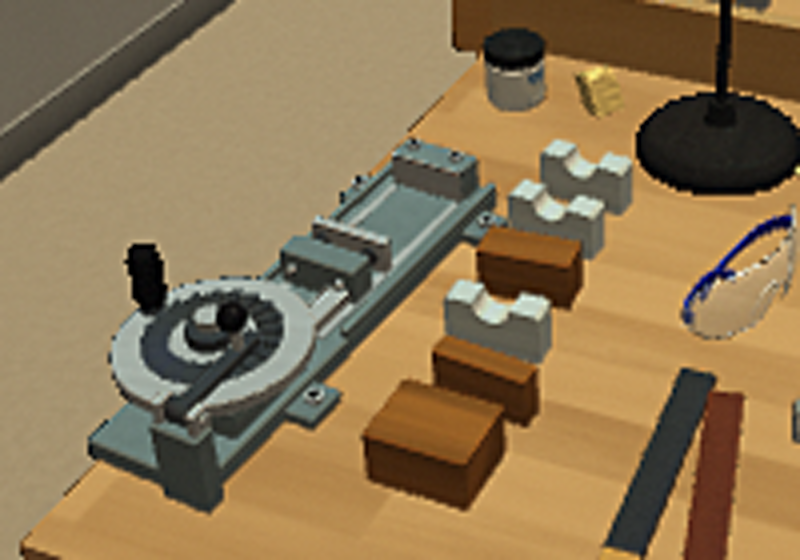

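```bash
python3 - <<'E'
from h import *
np.set_printoptions(precision=4,suppress=True)
t=load("top0"); s=load("side0")
T=lambda x,y:(130+x/4.2,110+y/4); S=lambda x,y:(100+x/4,170+y/4)
for n,z,a,b in [("knob",.100,(190,57),(146,246)),("hub",.072,(178,121),(213,322)),("ball",.091,(147,147),(232,318)),("hinge",.063,(93,163),(185,410)),
 ("lampbase",.0,(655,360),(718,150)),("jarTop",.06,(665,158),(515,48))]:
    print(n,ray(t,[T(*a)],z)[0],ray(s,[S(*b)],z)[0])
# lamp stem: assume plane x=xb and y=yb variants from side
for u in [(422,290),(425,230),(440,180),(480,140),(605,85),(770,12)]:
    uv=(u[0]/1.5,u[1]/1.5); print(u,[ray(s,[uv],z)[0][:2] for z in (.05,.2,.3,.4,.5,.6,.7)])
print("line top",[ray(t,[(300,365)],z)[0] for z in (0,.3,.6)], [ray(t,[(300,383)],z)[0] for z in (0,.3,.6)])
E
```

```text
knob [0.5984 0.2313 0.1   ] [0.5981 0.2336 0.1   ]
hub [0.5503 0.2421 0.072 ] [0.5438 0.2516 0.072 ]
ball [0.5213 0.2625 0.091 ] [0.5202 0.2633 0.091 ]
hinge [0.5138 0.3102 0.063 ] [0.5225 0.3124 0.063 ]
lampbase [ 0.3678 -0.1528  0.    ] [ 0.3572 -0.1349  0.    ]
jarTop [ 0.5326 -0.1541  0.06  ] [ 0.5238 -0.1283  0.06  ]
(422, 290) [array([ 0.3542, -0.1381]), array([0.2833, 0.1012]), array([0.236 , 0.2608]), array([0.1887, 0.4203]), array([0.1414, 0.5799]), array([0.0941, 0.7394]), array([0.0468, 0.899 ])]
(425, 230) [array([ 0.434, -0.411]), array([ 0.343 , -0.1031]), array([0.2823, 0.1022]), array([0.2216, 0.3075]), array([0.161 , 0.5129]), array([0.1003, 0.7182]), array([0.0396, 0.9235])]
(440, 180) [array([ 0.4969, -0.7574]), array([ 0.39  , -0.3624]), array([ 0.3188, -0.099 ]), array([0.2476, 0.1644]), array([0.1764, 0.4278]), array([0.1052, 0.6912]), array([0.034 , 0.9546])]
(480, 140) [array([ 0.4774, -1.1972]), array([ 0.3755, -0.6916]), array([ 0.3075, -0.3544]), array([ 0.2396, -0.0173]), array([0.1716, 0.3198]), array([0.1037, 0.6569]), array([0.0357, 0.9941])]
(605, 85) [array([ 0.1105, -2.3325]), array([ 0.1008, -1.5413]), array([ 0.0944, -1.0139]), array([ 0.088 , -0.4864]), array([0.0815, 0.041 ]), array([0.0751, 0.5685]), array([0.0687, 1.096 ])]
(770, 12) [array([-1.2767, -6.6488]), array([-0.9375, -4.7721]), array([-0.7114, -3.521 ]), array([-0.4852, -2.2699]), array([-0.2591, -1.0188]), array([-0.0329,  0.2323]), array([0.1932, 1.4835])]
line top [array([-0.174 , -0.2047,  0.    ]), array([-0.1316, -0.1715,  0.3   ]), array([-0.0891, -0.1384,  0.6   ])] [array([-0.229, -0.205,  0.   ]), array([-0.1769, -0.1718,  0.3   ]), array([-0.1248, -0.1386,  0.6   ])]
```

```bash
python3 - <<'E'
from h import *
np.set_printoptions(precision=4,suppress=True)
t=load("top0"); s=load("side0")
T=lambda x,y:(130+x/4.2,110+y/4); S=lambda x,y:(100+x/4,170+y/4)
def ang(p,q): d=q-p; return np.degrees(np.arctan2(d[1],d[0]))
for nm,a,b,z in [("low",(230,192),(490,217),.0225),("up",(250,100),(495,126),.0225)]:
    P=ray(t,[T(*a),T(*b)],z); print(nm,P,ang(*P))
# near side edge in side view: bottom lip robot side
P=ray(s,[S(340,330),S(495,190)],.0225); print("side lip",P,ang(*P))
print("fixedjaw face top corners", ray(t,[T(460,133),T(455,193)],.045), ray(s,[S(393,160),S(471,190)],.045))
print("pad top", ray(s,[S(315,225),S(388,262)],.045),ray(t,[T(356,115),T(346,185)],.045))
E
```

```text
low [[ 0.502   0.2031  0.0225]
 [ 0.4859 -0.013   0.0225]] -94.26918392331203
up [[ 0.586   0.1908  0.0225]
 [ 0.5682 -0.0149  0.0225]] -94.93148635939964
side lip [[0.5054 0.181  0.0225]
 [0.4801 0.0055 0.0225]] -98.19290725331747
fixedjaw face top corners [[0.5544 0.0137 0.045 ]
 [0.5007 0.0161 0.045 ]] [[0.549  0.0268 0.045 ]
 [0.4809 0.0406 0.045 ]]
pad top [[0.56   0.1151 0.045 ]
 [0.4951 0.1334 0.045 ]] [[0.568  0.1    0.045 ]
 [0.5052 0.1056 0.045 ]]
```

```bash
python3 -m jog '[[[0.6,0.6,1,0,0,1,1],[0.8,0.6,0.4,0,0,1,1],[0.8,0.8,0,0,0,1,1],[0.9,0.9,0,0,0,1,1],[0.9,1,0,0,0,1,1],[0.8,1,0,0,0,1,1],[0.8,1,0,0,0,1,1],[0.6,1,0,0,0,1,1]]]'
```

```text
t: 1.1
eef_pos: [0.4637, -0.1349, 0.2986]
orientation: [0.871, 0.491, -0.0, -0.0]
force: [1.3, -0.8, -0.1]
finger_gap: 0.0853
```

```bash
python3 -m jog '[[[0.2,1,0,0,0,1,0.5],[0.2,1,0,0,0,1,0],[0.2,1,0,0,0,1,-0.2],[0.2,1,0,0,0,1,-0.2],[0.2,1,0,0,0,1,-0.2],[0,1,-0.4,0,0,0,-0.2],[0,1,-0.4,0,0,0,-0.2],[0,0,0,0,0,0,-0.2]]]'; python3 - <<'E'
from h import *
snap("top","t1",4.2,(130,110,320,250)); snap("side","s1",1.5); print(manip.sense())
E
```

```text
t: 2.1
eef_pos: [0.5115, 0.2157, 0.2567]
orientation: [0.744, 0.668, -0.002, -0.001]
force: [-0.5, -0.7, -0.4]
finger_gap: 0.0344
{'t': 2.2, 'joints': array([ 3.94448678e-01,  3.29022960e-01,  1.88344637e-01,  1.43109902e+00,
       -2.48754723e-04,  2.07475421e+00]), 'dq': array([-2.91352636e-02, -1.55239092e-02,  6.80918336e-03,  3.87722861e-03,
        3.71615953e-05, -2.28906281e-03]), 'effort': array([  2.87533343, -76.786623  ,  48.03681493,  -0.2963625 ,
         0.13705693,   0.14047613]), 'eef_pos': array([0.51242637, 0.21322004, 0.2586701 ]), 'orientation': array([ 7.44744941e-01,  6.67349022e-01, -5.04077877e-04, -4.44024220e-05]), 'force': array([ 0.20637415, -0.33025325,  0.57397412]), 'torque': array([-0.03251762, -0.01534867, -0.0356401 ]), 'finger_gap': 0.03456150213972188}
```

View pics/t1.png

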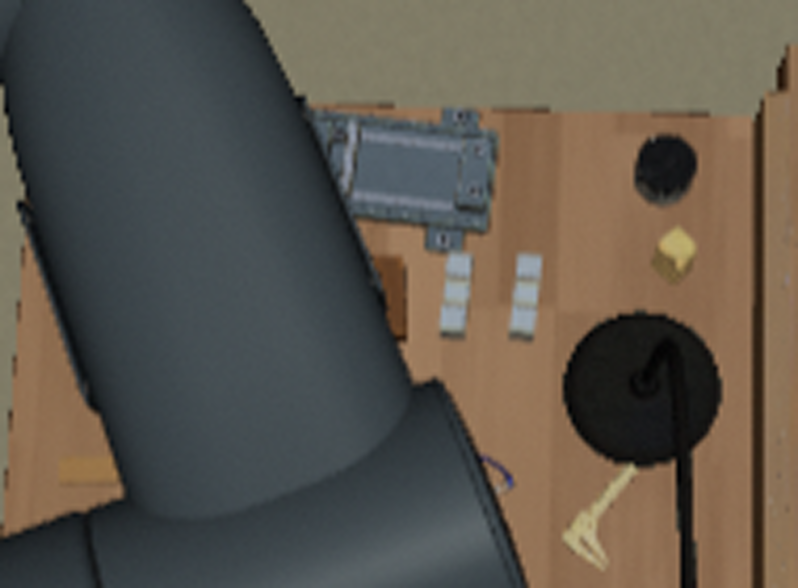

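View pics/s1.png

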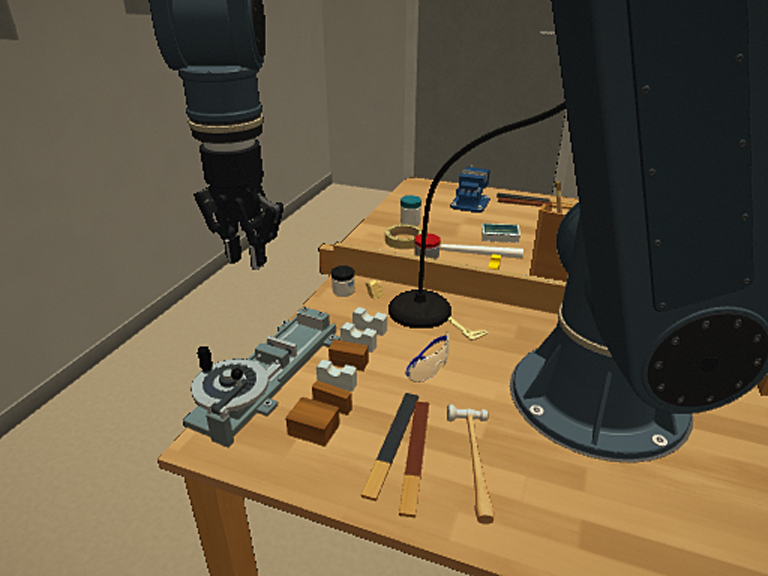

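```bash
python3 - <<'E'
from h import *
s=load("s1"); e=np.array([0.51242637, 0.21322004, 0.2586701])
print(proj(s,e)*1.5, proj(s,e+[0,0,.005])*1.5)
im=cv2.cvtColor(s["img"],cv2.COLOR_RGB2BGR)
cv2.imwrite("pics/s1z.png",cv2.resize(im[110:190,120:200],None,fx=7,fy=7,interpolation=cv2.INTER_CUBIC))
E
```

```text
[[245.83624911 262.59808153]] [[245.39692038 259.49100167]]
```

View pics/s1z.png

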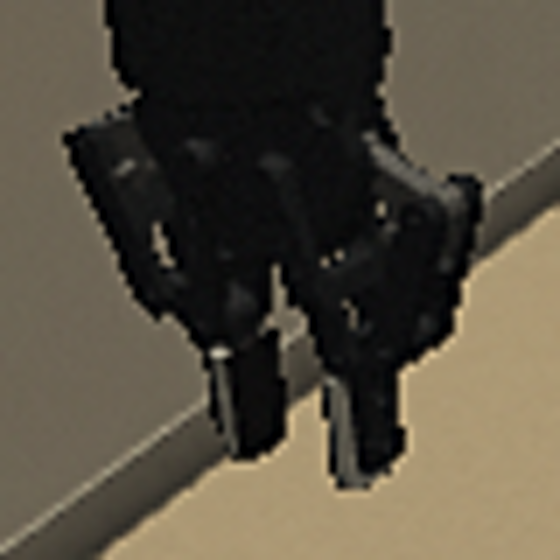

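```bash
python3 -m jog '[[[0.17,0.5,-0.5,0,0,0,-0.2],[0,0.5,-0.5,0,0,0,-0.2],[0,0,-0.7,0,0,0,-0.2],[0,0,-0.5,0,0,0,-0.2],[0,0,-0.5,0,0,0,-0.2],[0,0,-0.3,0,0,0,-0.2],[0,0,0,0,0,0,-0.2],[0,0,0,0,0,0,-0.2]]]' 20; python3 - <<'E'
from h import *
f=snap("side","s2",6,(100,150,220,250)); e=manip.sense(); print(e["eef_pos"],e["force"],(proj(f,e["eef_pos"])-[100,150])*6)
E
```

```text
t: 3.2
eef_pos: [0.5218, 0.2631, 0.1101]
orientation: [0.745, 0.667, 0.001, 0.0]
force: [0.9, -0.5, 0.1]
finger_gap: 0.0338
[0.52190101 0.26325577 0.11015249] [ 0.52914784 -0.10023531  0.27599714] [[337.40240149 555.89205964]]
```

View pics/s2.png

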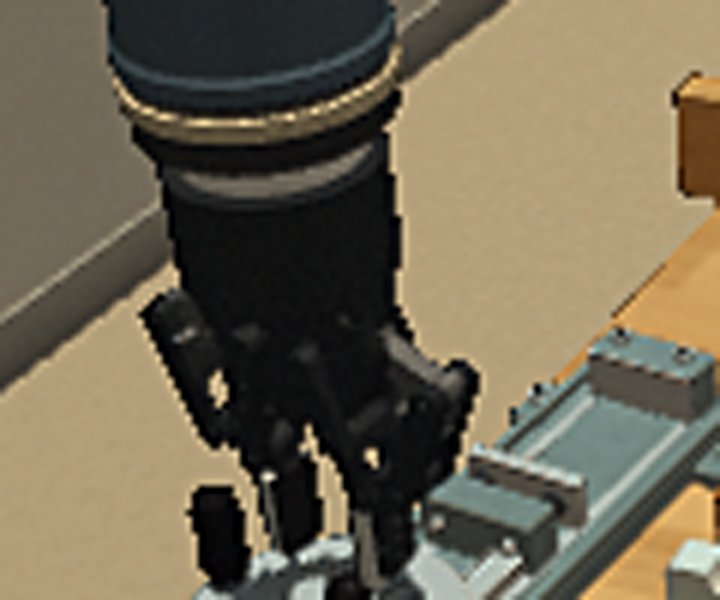

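```bash
python3 -m jog '[[[0,0,-0.3,0,0,0,-0.2],[0,0,-0.3,0,0,0,-0.2],[0,0,0,0,0,0,-0.4],[0,0,0,0,0,0,-0.6],[0,0,0,0,0,0,-1],[0,0,0,0,0,0,-1],[0,0,0,0,0,0,-1],[0,0,0,0,0,0,-1]]]' 30; python3 - <<'E'
from h import *
f=snap("side","s3",6,(100,190,220,280)); e=manip.sense(); print(e["eef_pos"],e["force"],(proj(f,e["eef_pos"])-[100,190])*6,e["finger_gap"])
E
```

```text
t: 4.25
eef_pos: [0.5222, 0.2635, 0.0796]
orientation: [0.745, 0.667, 0.001, 0.0]
force: [5.6, 0.5, -2.0]
finger_gap: 0.0153
[0.52216448 0.26346599 0.07955651] [ 5.6186283   0.59482221 -1.7811226 ] [[347.36358998 379.49045689]] 0.015731941582419386
```

View pics/s3.png

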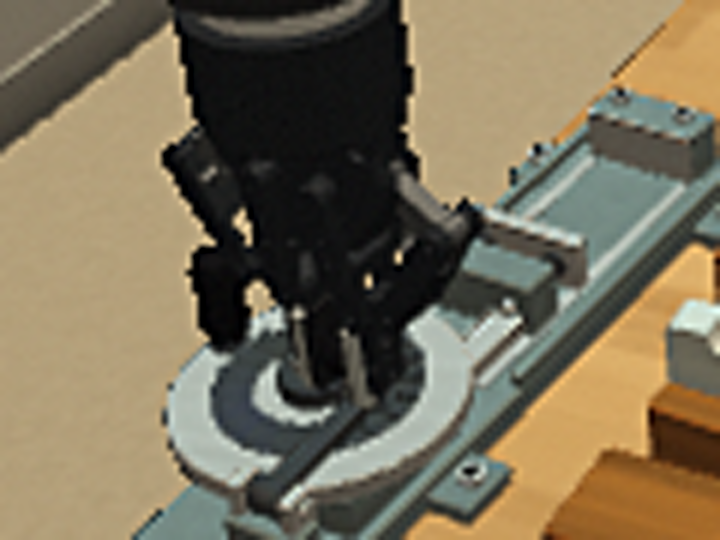

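```bash
python3 -m jog '[[[0.04,0.2,0.26,0,0,0,-1],[0.03,0.28,0.2,0,0,0,-1],[0.03,0.32,0.11,0,0,0,-1],[0.03,0.34,0.01,0,0,0,-1],[0.03,0.33,-0.09,0,0,0,-1],[0.03,0.28,-0.19,0,0,0,-1],[0.01,0.12,-0.12,0,0,0,-1],[0,0,0,0,0,0,-1]]]'; python3 - <<'E'
from h import *
f=snap("side","s4",6,(100,190,220,280)); e=manip.sense(); print(e["eef_pos"],e["force"],(proj(f,e["eef_pos"])-[100,190])*6,e["finger_gap"])
E
```

```text
t: 5.3
eef_pos: [0.5314, 0.3576, 0.0875]
orientation: [0.745, 0.667, 0.0, -0.0]
force: [1.6, 3.6, 5.7]
finger_gap: 0.0154
[0.53144377 0.35738675 0.08777127] [0.47413234 3.33529512 5.04531252] [[169.20875493 518.91603647]] 0.015504195799746351
```

View pics/s4.png

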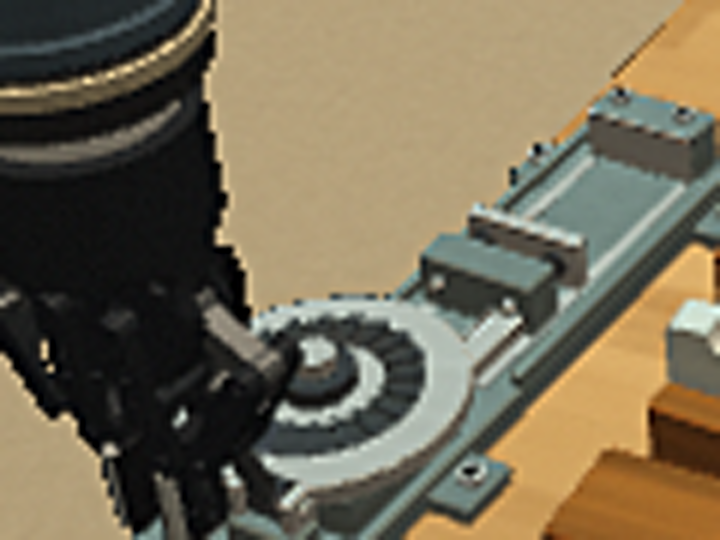

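```bash
python3 -m jog '[[[0,0,0,0,0,0,-0.1],[0,0,0,0,0,0,-0.1],[0,0,0.2,0,0,0,-0.1],[0,0,0.8,0,0,0,-0.1],[0,0,0.8,0,0,0,-0.1],[0.5,-0.5,0,0,0,0,-0.1],[0.5,-1,0,0,0,0,-0.1],[0.33,-1,0,0,0,0,-0.1]]]'; python3 - <<'E'
from h import *
f=snap("side","s5",5,(80,170,230,280)); e=manip.sense(); print(e["eef_pos"],e["force"],(proj(f,e["eef_pos"])-[80,170])*5,e["finger_gap"])
E
```

```text
t: 6.35
eef_pos: [0.5985, 0.2303, 0.1785]
orientation: [0.745, 0.667, 0.0, 0.0]
force: [0.3, 1.1, -0.6]
finger_gap: 0.0385
[0.600076   0.22447798 0.17862655] [ 2.76620451 -7.00274639 -0.06398118] [[263.23693401 157.3873434 ]] 0.038536504695429685
```

View pics/s5.png

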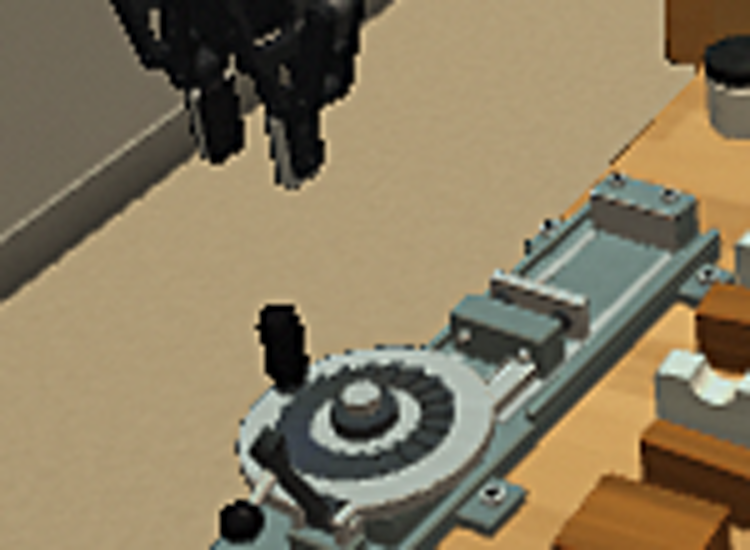

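```bash
python3 - <<'E'
from h import *
f=load("s5"); c=lambda x,y:(80+x/5,170+y/5)
print(ray(f,[c(281,315)],.1),ray(f,[c(287,348)],.080),ray(f,[c(361,392)],.072),ray(f,[c(242,521)],.097), ray(f,[c(597,200),c(685,222)],.045), ray(f,[c(493,285),c(587,305)],.045))
# hub: wheel outer ellipse, z=.054
print(ray(f,[c(240,440),c(497,415),c(370,347),c(400,497)],.054))
E
```

```text
[[0.59521219 0.23881965 0.1       ]] [[0.59581361 0.23861516 0.08      ]] [[0.550525   0.24596115 0.072     ]] [[0.52767054 0.35918838 0.097     ]] [[0.54594064 0.02562378 0.045     ]
 [0.48948022 0.02762264 0.045     ]] [[0.55865562 0.1181954  0.045     ]
 [0.50346088 0.11588241 0.045     ]]
[[0.59824509 0.27861326 0.054     ]
 [0.49507116 0.21938678 0.054     ]
 [0.58156622 0.19656791 0.054     ]
 [0.50642058 0.28496336 0.054     ]]
```

```bash
python3 -m jog '[[[0,0.04,-0.4,0,0,0,-0.1],[0,0,-0.4,0,0,0,-0.1],[0,0,-0.4,0,0,0,-0.1],[0,0,-0.4,0,0,0,-0.1],[0,0,-0.4,0,0,0,-0.1],[0,0,0,0,0,0,-0.1],[0,0,0,0,0,0,-1],[0,0,0,0,0,0,-1]]]' 30; python3 - <<'E'
from h import *
f=snap("side","s6",5,(80,170,230,280)); e=manip.sense(); print(e["eef_pos"],e["force"],(proj(f,e["eef_pos"])-[80,170])*5,e["finger_gap"])
E
```

```text
t: 7.4
eef_pos: [0.6026, 0.2332, 0.0804]
orientation: [0.746, 0.666, 0.003, 0.003]
force: [28.9, -5.6, -10.5]
finger_gap: 0.0183
[0.6025427  0.2332093  0.08041713] [ 27.17128578  -5.45916146 -11.36413377] [[281.94112043 337.71127251]] 0.018088774008472083
```

View pics/s6.png

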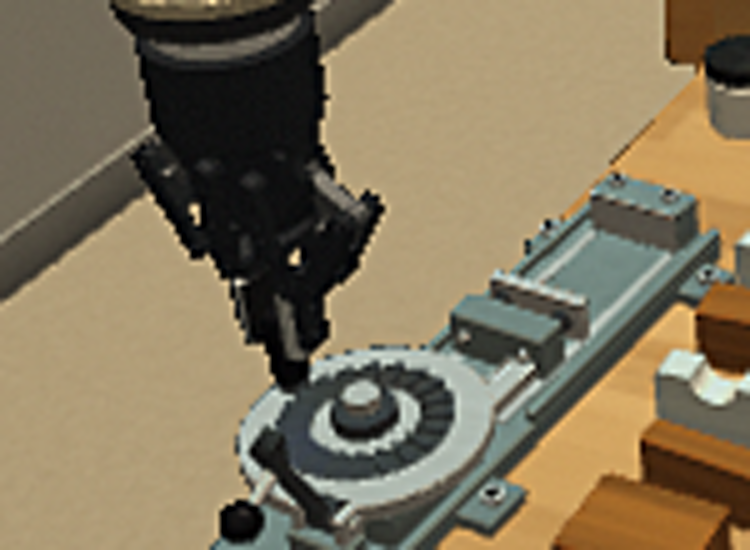

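```bash
python3 -m jog '[[[0.1,0,0,0,0,0,-1],[-0.06,-0.21,0,0,0,0,-1],[-0.105,-0.19,0,0,0,0,-1],[-0.145,-0.165,0,0,0,0,-1],[-0.175,-0.13,0,0,0,0,-1],[-0.2,-0.09,0,0,0,0,-1],[0,0,0,0,0,0,-1],[0,0,0,0,0,0,-1]]]' 30; python3 - <<'E'
from h import *
f=snap("side","s7",5,(80,170,230,280)); e=manip.sense(); print(e["eef_pos"],e["force"],(proj(f,e["eef_pos"])-[80,170])*5,e["finger_gap"])
E
```

```text
t: 8.45
eef_pos: [0.569, 0.196, 0.08]
orientation: [0.745, 0.667, 0.002, -0.001]
force: [-2.9, 8.4, 6.3]
finger_gap: 0.0185
[0.56901483 0.19596604 0.0800152 ] [-3.0961693   7.73569811  7.64461286] [[385.12015793 310.04625133]] 0.01827073466590386
```

View pics/s7.png

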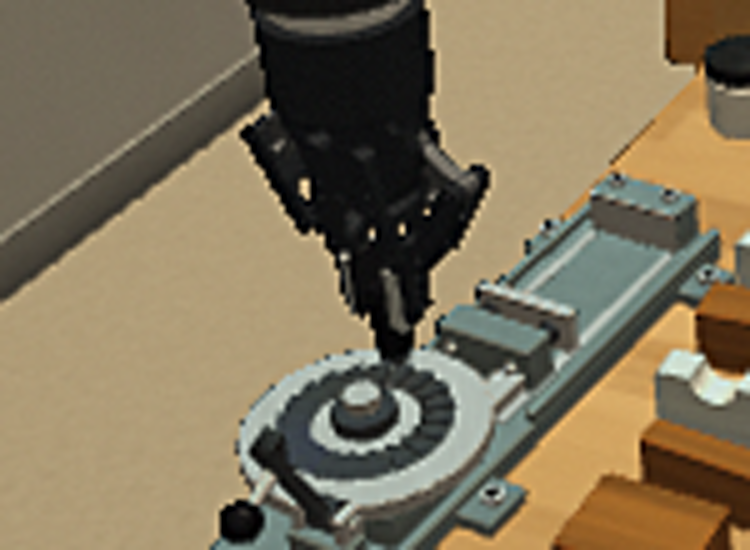

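```bash
python3 -m jog '[[[-0.214,-0.04,0,0,0,0,-1],[-0.218,0.008,0,0,0,0,-1],[-0.211,0.055,0,0,0,0,-1],[0,0,0,0,0,0,-1],[0,0,0,0,0,0,-1],[-0.1,0.04,0,0,0,0,-1],[0,0,0,0,0,0,-1],[0,0,0,0,0,0,-1]]]' 30; python3 - <<'E'
from h import *
f=snap("side","s8",5,(80,170,230,280)); e=manip.sense(); print(e["eef_pos"],e["force"],e["finger_gap"])
E
```

```text
t: 9.5
eef_pos: [0.5328, 0.199, 0.0801]
orientation: [0.745, 0.667, 0.002, 0.0]
force: [3.0, 6.8, 3.5]
finger_gap: 0.0182
[0.53280274 0.19899951 0.08006954] [2.19415319 6.7977409  3.05237704] 0.01773702413781817
```

View pics/s8.png

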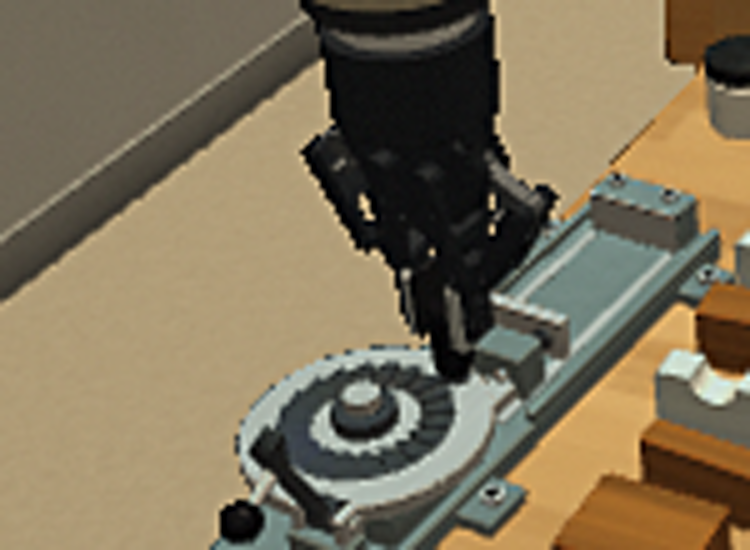

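```bash
python3 -m jog '[[[-0.08,0.06,0,0,0,0,-1],[-0.08,0.06,0,0,0,0,-1],[0,0,0,0,0,0,-1],[0,0,0,0,0,0,-1],[-0.03,0.02,0,0,0,0,-1],[0,0,0,0,0,0,-1],[0,0,0,0,0,0,-1],[0,0,0,0,0,0,-1]]]' 30; python3 - <<'E'
from h import *
f=snap("side","s9",5,(80,170,230,280)); e=manip.sense(); p=e["eef_pos"]; print(p,e["force"],e["finger_gap"]); a=np.array([.5546,.244]); d=p[:2]-a; print(np.degrees(np.arctan2(d[1],d[0])),np.hypot(*d))
E
```

```text
t: 10.55
eef_pos: [0.5293, 0.2031, 0.0807]
orientation: [0.746, 0.666, 0.004, 0.006]
force: [45.6, -16.1, -17.0]
finger_gap: 0.0183
[0.52936899 0.20309847 0.08069387] [ 46.12506258 -16.538577   -15.59569384] 0.018122922385476997
-121.66927647338898 0.04805766144540424
```

View pics/s9.png

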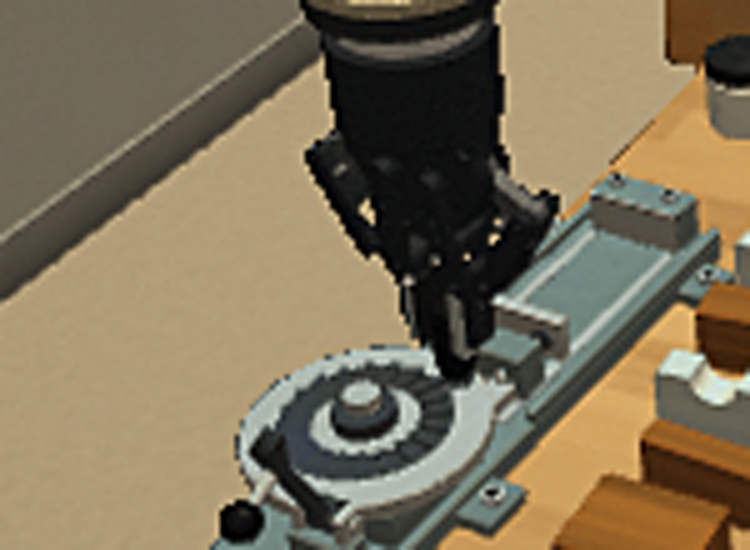

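```bash
python3 -m jog '[[[0.13,-0.05,0,0,0,0,-1],[0,0,0,0,0,0,-0.1],[0,0,0,0,0,0,-0.1],[0,0,0.4,0,0,0,-0.1],[0,0,1,0,0,0,0.5],[0,0,1,0,0,0,1],[0,0,0.6,0,0,0,1],[0,0,0,0,0,0,1]]]' 30; python3 - <<'E'
from h import *
np.set_printoptions(precision=4,suppress=True)
snap("side","s10",1.5); e=manip.sense(); print(e["eef_pos"],e["force"])
t=load("top0"); im=t["img"].astype(int)
def comps(f,mask,z,mn=40,mx=2000):
    n,l,st,c=cv2.connectedComponentsWithStats(mask.astype(np.uint8),connectivity=4)
    for i in range(1,n):
        if mn<st[i,4]<mx:
            cs=cv2.findContours((l==i).astype(np.uint8),cv2.RETR_EXTERNAL,cv2.CHAIN_APPROX_NONE)[0][0]
            (cx,cy),(w,h),a=cv2.minAreaRect(cs); box=cv2.boxPoints(((cx,cy),(w+1,h+1),a))
            P=ray(f,box,z); L=[np.linalg.norm(P[k]-P[k+1])*1000 for k in (0,1)]
            k=np.argmax(L); d=P[k+1]-P[k]
            print((round(cx,1),round(cy,1)),st[i,4],ray(f,[(cx,cy)],z)[0],np.round(L,1),"longdir",round(np.degrees(np.arctan2(d[1],d[0])),1))
r,g,b=im[...,0],im[...,1],im[...,2]
m=(r>140)&(b>140); m[:160]=0; m[200:]=0; print("blanks top"); comps(t,m,.038)
for th in (95,):
    m=(r-b>40)&(r<th+25)&(r-g>28); m[:165]=0; m[202:]=0; m[:,:160]=0; m[:,240:]=0; print("packers",); comps(t,m,.038)
im2=im[165:200,215:235]; print(im[180,210:232],im[178,245:262])
E
```

```text
t: 11.6
eef_pos: [0.5289, 0.2026, 0.2304]
orientation: [0.745, 0.667, 0.002, 0.001]
force: [-0.1, -0.1, -0.3]
finger_gap: 0.0852
[0.5284 0.2024 0.2286] [ 0.0563  0.5975 -0.3854]
blanks top
packers
(221.5, 179.5) 163 [0.4258 0.0715 0.038 ] [70.  34.3] longdir 2.3
(170.5, 183.5) 272 [0.4068 0.2448 0.038 ] [54.8 69.8] longdir -176.8
(187.9, 185.0) 98 [0.4034 0.1852 0.038 ] [68.3 21.4] longdir -4.9
[[137 105  78]
 [138 107  79]
 [139 107  80]
 [137 105  78]
 [135 105  77]
 [136 105  77]
 [134 103  76]
 [ 86  60  41]
 [ 98  64  38]
 [ 98  64  39]
 [101  67  40]
 [ 99  65  38]
 [ 96  63  39]
 [ 93  60  37]
 [ 94  62  37]
 [ 97  64  39]
 [ 99  70  47]
 [149 118  89]
 [150 117  89]
 [151 119  90]
 [150 117  89]
 [150 118  89]] [[136 105  78]
 [135 105  77]
 [137 107  79]
 [132 101  74]
 [126  95  69]
 [126  95  68]
 [127  96  71]
 [132 117 105]
 [145 156 159]
 [147 158 159]
 [150 162 161]
 [151 161 159]
 [148 158 155]
 [136 121 102]
 [128  97  71]
 [128  98  72]
 [130  99  73]]
```

View pics/s10.png

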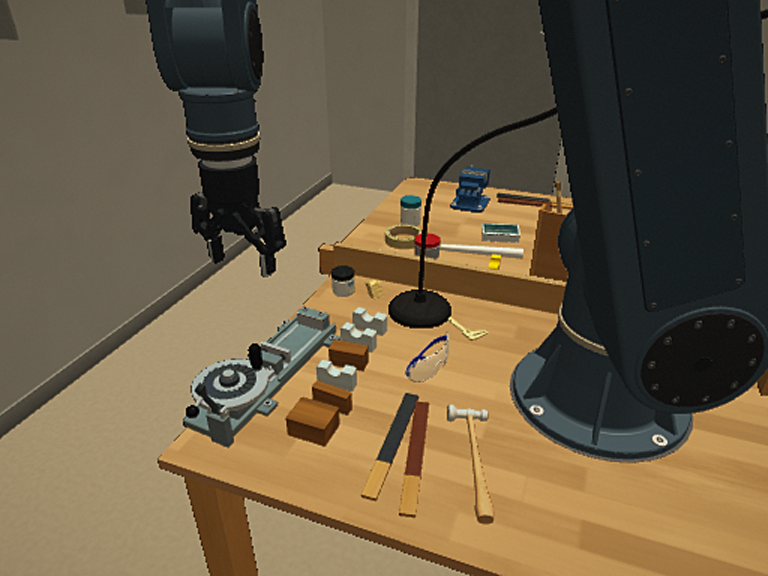

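```bash
cat >> h.py <<'E'
def comps(f,mask,z,mn=40,mx=2000,roi=None):
    n,l,st,c=cv2.connectedComponentsWithStats(mask.astype(np.uint8),connectivity=8)
    for i in range(1,n):
        if mn<st[i,4]<mx:
            cs=cv2.findContours((l==i).astype(np.uint8),cv2.RETR_EXTERNAL,cv2.CHAIN_APPROX_NONE)[0][0]
            (cx,cy),(w,h),a=cv2.minAreaRect(cs); box=cv2.boxPoints(((cx,cy),(w+1,h+1),a))
            P=ray(f,box,z); L=[np.linalg.norm(P[k]-P[k+1])*1000 for k in (0,1)]
            k=np.argmax(L); d=P[k+1]-P[k]
            print((round(cx,1),round(cy,1)),st[i,4],ray(f,[(cx,cy)],z)[0],np.round(L,1),"longdir",round(np.degrees(np.arctan2(d[1],d[0]))%180,1))
E
python3 - <<'E'
from h import *
np.set_printoptions(precision=4,suppress=True)
t=load("top0")
im=t["img"].astype(int)
r,g,b=im[...,0],im[...,1],im[...,2]
for k in (85,100):
    m=(b>k)&(r-b<22); m[:165]=0; m[200:]=0; m[:,:190]=0;m[:,270:]=0; print("blanks top"); comps(t,m,.038)
s=load("s10"); im=cv2.cvtColor(s["img"],cv2.COLOR_RGB2BGR)
cv2.imwrite("pics/s10z.png",cv2.resize(im[190:300,180:270],None,fx=7,fy=5.4,interpolation=cv2.INTER_CUBIC))
E
```

```text
blanks top
(238.0, 176.2) 146 [0.439  0.0154 0.038 ] [36.  87.5] longdir 10.0
(254.8, 179.5) 108 [ 0.429  -0.0424  0.038 ] [70. 23.] longdir 174.5
(204.5, 181.0) 113 [0.4189 0.1293 0.038 ] [20.6 66.4] longdir 2.5
blanks top
(238.2, 178.7) 111 [0.4304 0.0144 0.038 ] [70.7 23.3] longdir 176.3
(254.9, 179.2) 105 [ 0.4303 -0.0425  0.038 ] [67.4 23. ] longdir 174.5
(204.5, 181.0) 113 [0.4189 0.1293 0.038 ] [20.6 66.4] longdir 2.5
```

View pics/s10z.png

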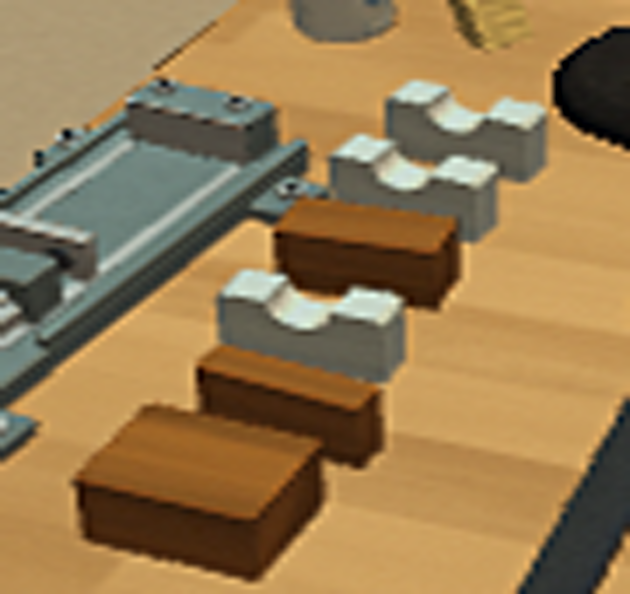

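```bash
python3 - <<'E'
from h import *
np.set_printoptions(precision=4,suppress=True)
s=load("s10")
c=lambda p:(180+p[0]/7,190+p[1]/5.4)
for n,q in {"C":[(387,107),(533,132),(546,103),(405,82)],"B":[(331,165),(482,192),(496,163),(352,135)],"A":[(219,307),(386,328),(404,296),(236,271)],
 "p30":[(274,232),(436,253),(462,217),(297,198)],"p18":[(199,370),(363,405),(381,385),(216,348)],"p52":[(76,482),(252,517),(326,447),(150,405)]}.items():
    P=ray(s,[c(x) for x in q],.038); a=lambda d:np.degrees(np.arctan2(d[1],d[0]))%180
    print(n,P.mean(0),[round(np.linalg.norm(P[i]-P[(i+1)%4])*1000,1) for i in range(4)],a(P[1]-P[0]),a(P[2]-P[3]))
E
```

```text
C [ 0.4252 -0.0347  0.038 ] [np.float64(64.5), np.float64(28.1), np.float64(62.5), np.float64(25.4)] 179.60922952573117 1.7957208513722378
B [0.4244 0.0223 0.038 ] [np.float64(64.3), np.float64(25.8), np.float64(63.6), np.float64(28.0)] 179.72608713570466 177.5885725528803
A [0.4157 0.1375 0.038 ] [np.float64(62.3), np.float64(23.8), np.float64(65.1), np.float64(27.1)] 7.0767931699210465 4.315563654256749
p30 [0.4207 0.0768 0.038 ] [np.float64(63.7), np.float64(30.3), np.float64(65.8), np.float64(28.8)] 5.918014813095965 7.190682737902961
p18 [0.4   0.189 0.038] [np.float64(62.0), np.float64(14.2), np.float64(63.8), np.float64(15.6)] 179.28527400849302 178.0134216678568
p52 [0.4035 0.2481 0.038 ] [np.float64(61.7), np.float64(46.1), np.float64(66.4), np.float64(50.8)] 2.025429877207131 177.66863005702615
```

```bash
python3 - <<'E'
from h import *
t=load("top0"); im=cv2.cvtColor(t["img"],cv2.COLOR_RGB2BGR)
cv2.imwrite("pics/t0c.png",cv2.resize(im[130:172,185:255],None,fx=11,fy=11,interpolation=cv2.INTER_CUBIC))
E
```

```text
(no output)
```

View pics/t0c.png

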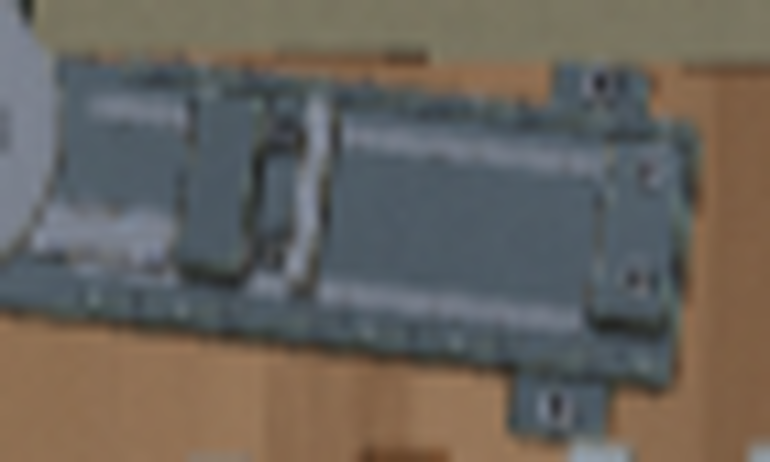

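```bash
python3 - <<'E'
from h import *
np.set_printoptions(precision=4,suppress=True)
t=load("top0"); c=lambda x,y:(185+x/11-.0,130+y/11-.0)
a=lambda P:np.degrees(np.arctan2(*(P[1]-P[0])[1::-1]))
for n,q,z in [("upstrip",[(345,135),(600,162)],.016),("lostrip",[(320,293),(585,315)],.016),("louter",[(0,305),(670,385)],.0),("upouter",[(60,60),(690,125)],.0225),("mid",[(330,213.5),(590,238)],.016),("jawface",[(608,140),(588,315)],.045),("padface",[(335,100),(308,290)],.045),("jawback",[(195,95),(180,265)],.045)]:
    P=ray(t,[c(*x) for x in q],z); print(n,P[:,:2].tolist(),P.mean(0),a(P))
s=load("s10"); c=lambda p:(180+p[0]/7,190+p[1]/5.4)
for n,q,z in [("strip up",[(30,208),(132,137)],.016),("strip lo",[(107,265),(243,163)],.016),("lip top",[(45,340),(305,148)],.0225)]:
    P=ray(s,[c(x) for x in q],z); print(n,P[:,:2].tolist(),a(P))
E
```

```text
upstrip [[0.5640704165445933, 0.09583504086667044], [0.557490050984603, 0.013980987638841855]] [0.5608 0.0549 0.016 ] -94.5962060440331
lostrip [[0.5116220196313219, 0.10166577288919831], [0.5068588381832262, 0.017188068064721042]] [0.5092 0.0594 0.016 ] -93.22714186159538
louter [[0.5088704019735644, 0.20522439053117944], [0.4887078085216624, -0.01041012703723705]] [0.4988 0.0974 0.    ] -95.34182734939311
upouter [[0.5843945640746525, 0.18746121237062904], [0.568695589265335, -0.014458603090372496]] [0.5765 0.0865 0.0225] -94.44572083501873
mid [[0.5379067081198077, 0.09956335870431585], [0.5322401941052866, 0.0163911937977414]] [0.5351 0.058  0.016 ] -93.89753468041803
jawface [[0.5563117663277746, 0.011164069560612416], [0.49932011652940217, 0.015672751856332247]] [0.5278 0.0134 0.045 ] 175.47667846085108
padface [[0.5668826020767656, 0.09751611429575216], [0.5048330586734825, 0.10342399343035963]] [0.5359 0.1005 0.045 ] 174.56113320106567
jawback [[0.5672271089249433, 0.14165412421431134], [0.5117426559452644, 0.14378724014726743]] [0.5395 0.1427 0.045 ] 177.7983313828019
strip up [[0.5637034171985896, 0.08519050787839744], [0.5567832744170532, 0.013353376937204287]] -95.50238166617085
strip lo [[0.5122843610502202, 0.11609716696845906], [0.5027838177290792, 0.01862953312596216]] -95.56725161752539
lip top [[0.5011450201311414, 0.18130198262382746], [0.4808061288171023, 0.005237026061809424]] -96.58955704725435
```

```bash
python3 -m jog '[[[-0.2,-0.9,0,0,0,0.22,0.8],[-0.3,-1,0,0,0,0,0.8],[-0.45,-1,0,0,0,0,0.8],[-0.45,-1,-0.2,0,0,0,0.8],[-0.45,-0.97,-0.6,0,0,0,0.8],[0,0,-0.6,0,0,0,0.8],[0,0,-0.6,0,0,0,0.8],[0,0,0,0,0,0,0.8]]]' 40; python3 - <<'E'
from h import *
f=snap("side","s11",6,(180,150,300,250)); e=manip.sense(); print(e["eef_pos"],e["orientation"],e["finger_gap"],(proj(f,e["eef_pos"])-[180,150])*6)
snap("top","t11",1.5)
E
```

```text
t: 12.65
eef_pos: [0.4335, -0.0412, 0.1258]
orientation: [0.739, 0.674, -0.002, -0.002]
force: [0.5, 0.5, 0.2]
finger_gap: 0.0768
[ 0.43462168 -0.04120834  0.12728525] [ 0.73858286  0.67416131 -0.00091917 -0.00102188] 0.07684004166375288 [[384.79413784 185.56623549]]
```

View pics/s11.png

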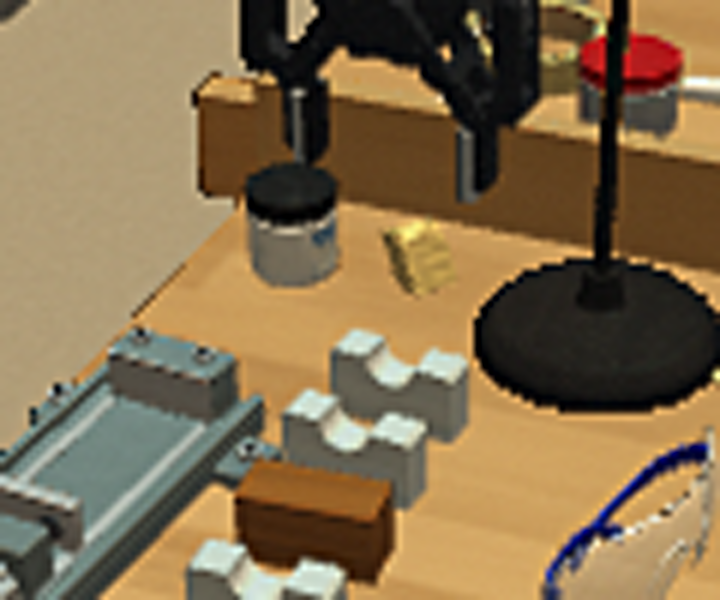

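View pics/t11.png

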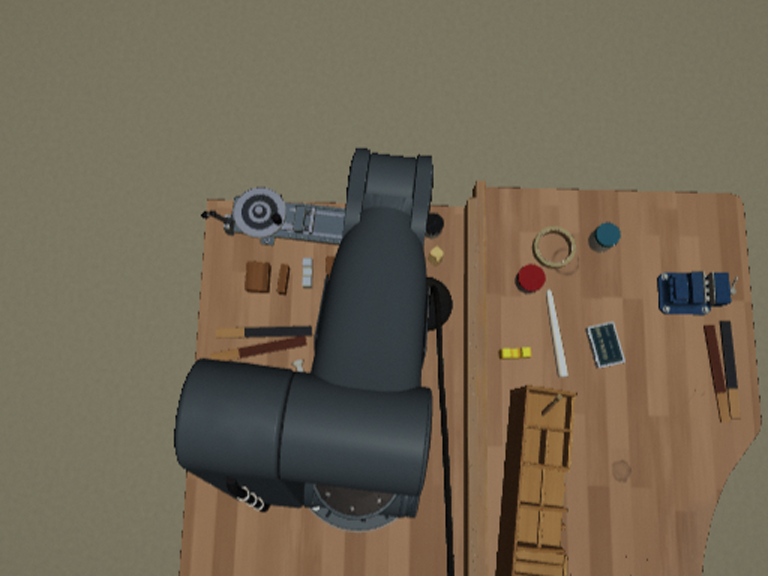

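```bash
python3 -m jog '[[[0,0,-0.6,0,0,0,0.8],[0,0,-0.6,0,0,0,0.8],[0,0,-0.6,0,0,0,0.8],[0,0,-0.5,0,0,0,0.8],[0,0,0,0,0,0,0.6],[0,0,0,0,0,0,0],[0,0,0,0,0,0,-0.5],[0,0,0,0,0,0,-0.5]]]' 40; python3 - <<'E'
from h import *
f=snap("side","s12",6,(180,170,300,270)); e=manip.sense(); print(e["eef_pos"],e["force"],e["finger_gap"],(proj(f,e["eef_pos"])-[180,170])*6)
E
```

```text
t: 13.75
eef_pos: [0.4363, -0.0414, 0.0136]
orientation: [0.739, 0.674, 0.0, 0.0]
force: [0.0, -0.3, -0.7]
finger_gap: 0.0652
[ 0.4363458  -0.04145799  0.01358885] [-1.22245605  0.49155491  6.98875865] 0.06487711092956742 [[385.15170461 267.3930375 ]]
```

View pics/s12.png

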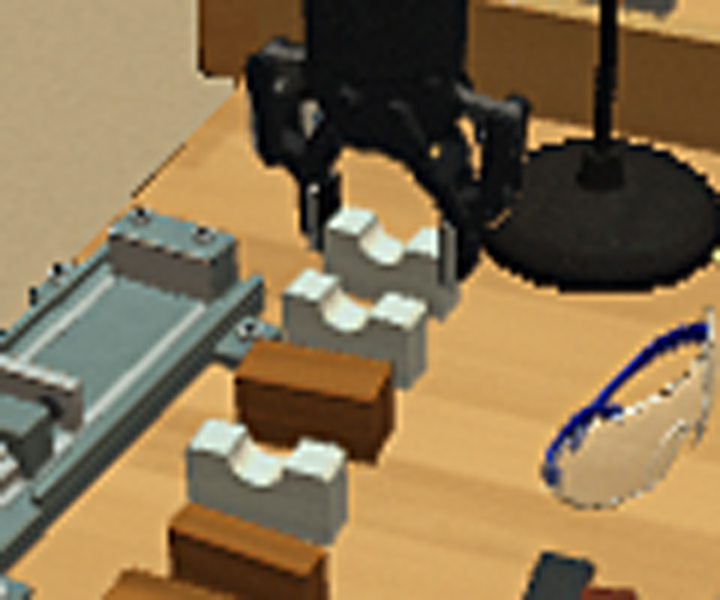

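```bash
python3 -m jog '[[[0,0,0.4,0,0,0,-0.5],[0,0,0.8,0,0,0,-0.5],[0,0,0.8,0,0,0,-0.5],[0.5,0.35,0,0,0,0,-0.5],[0.5,0.35,0,0,0,0,-0.5],[0.5,0.35,0,0,0,0,-0.5],[0.47,0.33,0,0,0,0,-0.5],[0,0,0,0,0,0,-0.5]]]' 40; python3 - <<'E'
from h import *
f=snap("side","s13",6,(140,170,260,270)); e=manip.sense(); print(e["eef_pos"],e["force"],e["finger_gap"],(proj(f,e["eef_pos"])-[140,170])*6)
E
```

```text
t: 14.8
eef_pos: [0.5354, 0.0285, 0.1128]
orientation: [0.738, 0.675, 0.0, 0.0]
force: [-1.1, -0.7, -1.6]
finger_gap: 0.0654
[0.5343984  0.02789168 0.11273931] [ 0.43758708 -0.63059612 -2.1040602 ] 0.06529512167596736 [[365.22007672 123.87581083]]
```

View pics/s13.png

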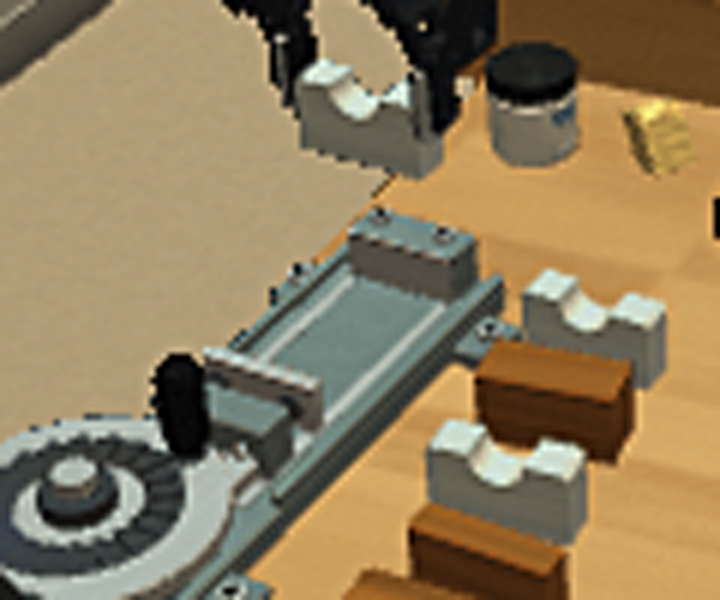

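```bash
python3 - <<'E'
from h import *
np.set_printoptions(precision=4,suppress=True)
f=load("s13"); c=lambda x,y:(140+x/6,170+y/6)
B=ray(f,[c(303,146),c(428,177)],.099)[:,:2]; J=ray(f,[c(350,237),c(473,264)],.045)[:,:2]; Jb=ray(f,[c(352,268),c(467,300)],.016)[:,:2]
P=ray(f,[c(205,355),c(322,385)],.045)[:,:2]
u=np.array([np.cos(np.radians(-95.2)),np.sin(np.radians(-95.2))]); v=np.array([-u[1],u[0]])
for n,X in (("blank",B),("jawtop",J),("jawfoot",Jb),("pad",P)): print(n,X.tolist(),"along",X@u,"across",X@v, X.mean(0)@u, X.mean(0)@v)
E
```

```text
blank [[0.5635802057135907, 0.03576025362757729], [0.49772597189982726, 0.0391817542842291]] along [-0.0867 -0.0841] across [0.558  0.4921] -0.08541124686863512 0.5250730384488517
jawtop [[0.5500020550945757, 0.024433111774114225], [0.485566557514748, 0.023978649751248526]] along [-0.0742 -0.0679] across [0.5455 0.4814] -0.07103438667262209 0.5134594710675239
jawfoot [[0.5590412626659982, 0.010321377345823501], [0.4948541538837711, 0.014577367811845043]] along [-0.0609 -0.0594] across [0.5558 0.4915] -0.06015676635407849 0.523650682798734
pad [[0.5645488135863924, 0.13084268021474899], [0.5059204489693427, 0.13149017099267424]] along [-0.1815 -0.1768] across [0.5504 0.4919] -0.1791362925248794 0.5211438673008152
```

```bash
python3 -m jog '[[[0,-0.04,-0.4,0,0,0,-0.5],[0,0,-0.4,0,0,0,-0.5],[0,0,-0.4,0,0,0,-0.5],[0,0,-0.3,0,0,0,-0.5],[0,0,-0.1,0,0,0,-0.5],[0,0,-0.05,0,0,0,-0.5],[0,0,0,0,0,0,-0.5],[0,0,0,0,0,0,-0.5]]]' 40; python3 - <<'E'
from h import *
f=snap("side","s14",6,(140,170,260,270)); e=manip.sense(); print(e["eef_pos"],e["force"],e["finger_gap"],(proj(f,e["eef_pos"])-[140,170])*6)
E
```

```text
t: 15.85
eef_pos: [0.536, 0.0275, 0.0341]
orientation: [0.738, 0.674, 0.004, 0.0]
force: [-9.5, 20.1, 48.2]
finger_gap: 0.0649
[0.53599152 0.027515   0.03410833] [-9.60169098 20.74230423 49.00798471] 0.06517736315738692 [[374.86550652 265.36913607]]
```

View pics/s14.png

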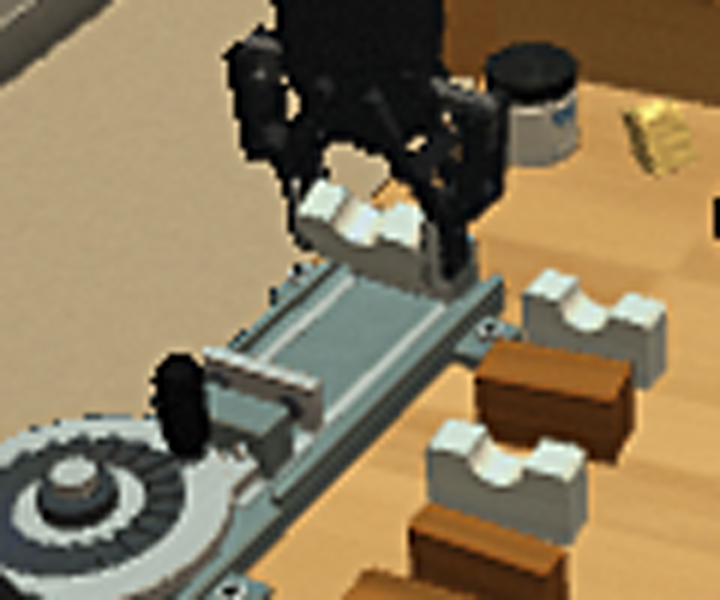

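```bash
python3 - <<'E'
from h import *
f=load("s14"); im=cv2.cvtColor(f["img"],cv2.COLOR_RGB2BGR)
cv2.imwrite("pics/s14z.png",cv2.resize(im[192:230,175:235],None,fx=13,fy=13,interpolation=cv2.INTER_CUBIC))
E
```

```text
(no output)
```

View pics/s14z.png

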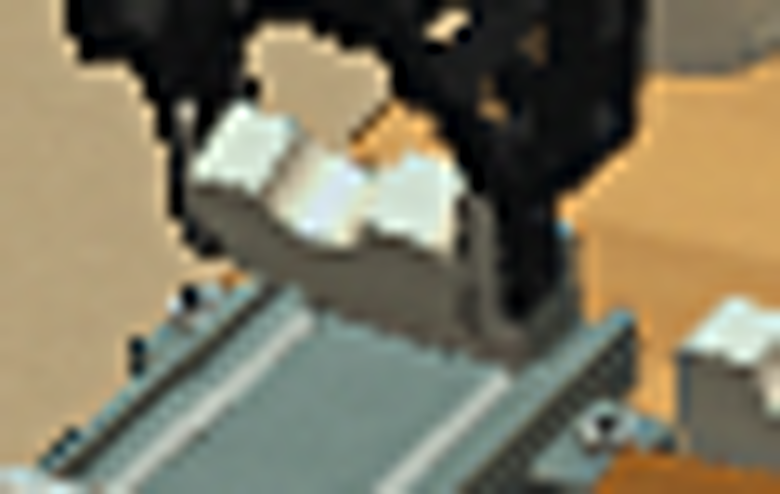

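```bash
python3 -m jog '[[[0,0,0.3,0,0,0,-0.5],[0,0,0.5,0,0,0,-0.5],[0,0.2,0.5,0,0,0,-0.5],[0.02,0.2,0,0,0,0,-0.5],[0.02,0.2,0,0,0,0,-0.5],[0,0,0,0,0,0,-0.5],[0,0,0,0,0,0,-0.5],[0,0,0,0,0,0,-0.5]]]' 40; python3 - <<'E'
from h import *
f=snap("side","s15",10,(160,160,240,220)); e=manip.sense(); print(e["eef_pos"],e["force"],e["finger_gap"],(proj(f,e["eef_pos"])-[160,160])*10)
E
```

```text
t: 16.9
eef_pos: [0.5361, 0.0553, 0.0951]
orientation: [0.739, 0.674, -0.0, -0.0]
force: [-0.6, -0.4, -2.0]
finger_gap: 0.0649
[0.53616903 0.0553092  0.09523624] [-0.34094126  0.61733729 -1.50523108] 0.0649578871107327 [[359.73584361 409.10358694]]
```

View pics/s15.png

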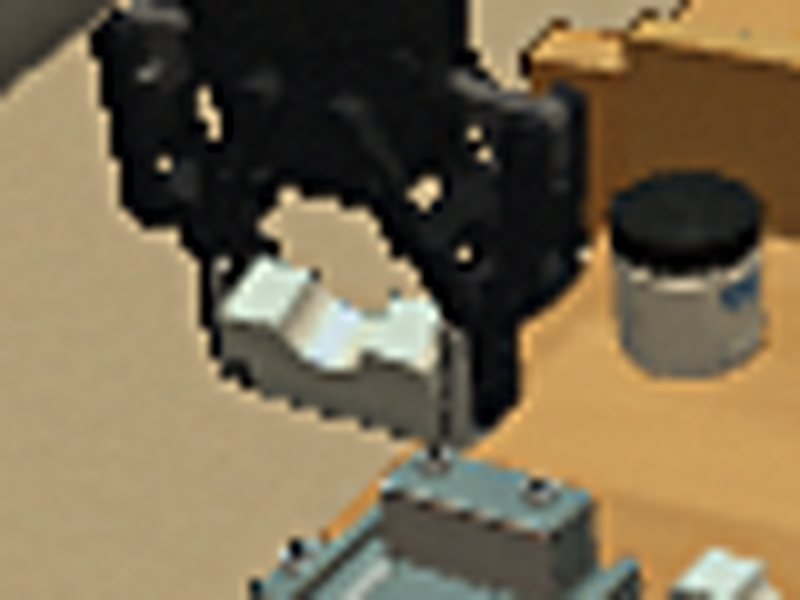

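```bash
python3 -m jog '[[[0.02,0.06,-0.5,0,0,0,-0.5],[0,0,-0.5,0,0,0,-0.5],[0,0,-0.18,0,0,0,-0.5],[-0.01,-0.12,0,0,0,0,-0.5],[-0.01,-0.12,0,0,0,0,-0.5],[-0.01,-0.1,0,0,0,0,-0.5],[0,-0.08,0,0,0,0,-0.5],[0,0,0,0,0,0,-0.5]]]' 40; python3 - <<'E'
from h import *
f=snap("side","s16",10,(160,170,240,230)); e=manip.sense(); print(e["eef_pos"],e["force"],e["finger_gap"],(proj(f,e["eef_pos"])-[160,170])*10)
E
```

```text
t: 17.95
eef_pos: [0.5359, 0.0373, 0.0367]
orientation: [0.739, 0.674, 0.0, 0.0]
force: [-0.1, 0.2, -0.8]
finger_gap: 0.0652
[0.53587542 0.03745842 0.03658286] [-0.52609398 -0.20654546 -1.32426303] 0.06525701564280131 [[407.97059922 453.60251817]]
```

View pics/s16.png

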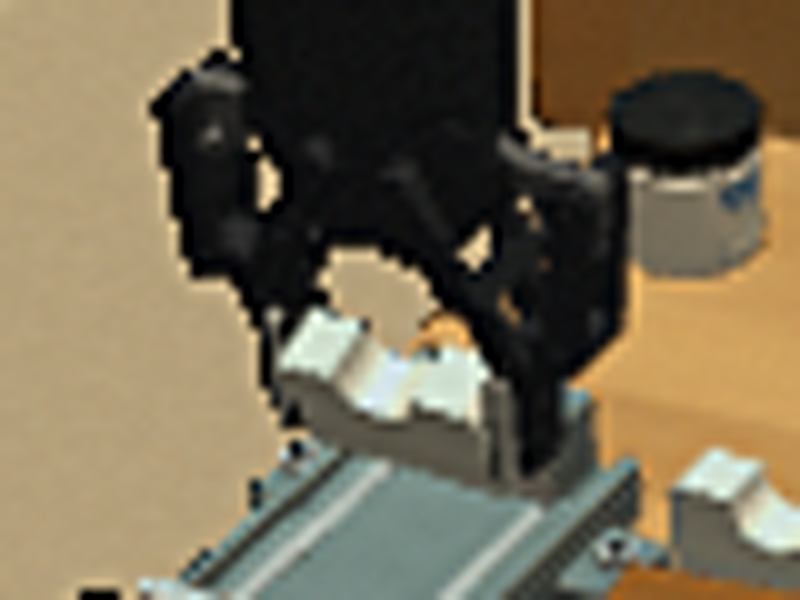

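```bash
python3 -m jog '[[[0,-0.04,0,0,0,0,-0.5],[0,-0.04,0,0,0,0,-0.5],[0,-0.04,0,0,0,0,-0.5],[0,0,0,0,0,0,-0.5],[0,0,0,0,0,0,-0.5],[0,0,0,0,0,0,-0.5],[0,0,0,0,0,0,-0.5],[0,0,0,0,0,0,-0.5]]]' 40; python3 - <<'E'
from h import *
f=snap("side","s17",10,(160,170,240,230)); e=manip.sense(); print(e["eef_pos"],e["force"],e["finger_gap"],(proj(f,e["eef_pos"])-[160,170])*10)
E
```

```text
t: 19.0
eef_pos: [0.5358, 0.0316, 0.0365]
orientation: [0.739, 0.674, 0.0, 0.0]
force: [0.1, -0.2, -1.6]
finger_gap: 0.0651
[0.53580435 0.03158323 0.03644504] [-0.04249443  0.26049862 -1.25254605] 0.06512434826504732 [[418.03368985 443.12788851]]
```

View pics/s17.png

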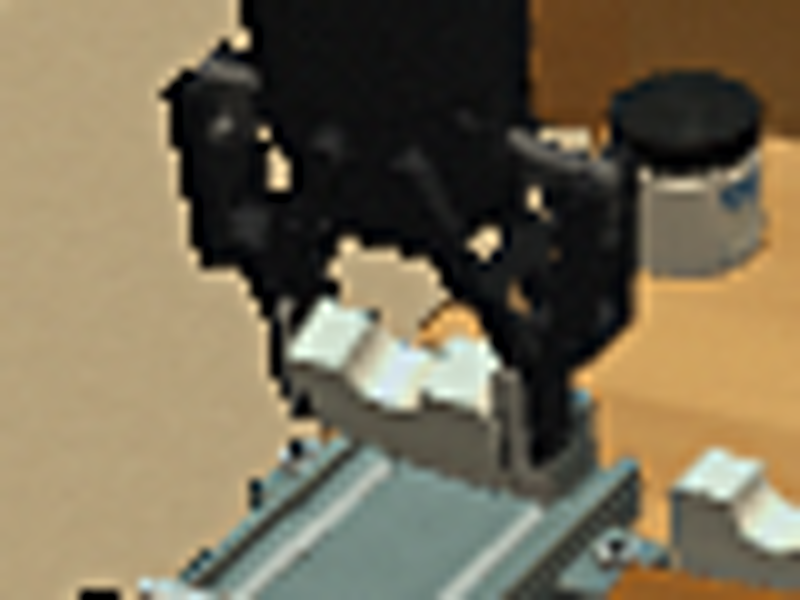

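```bash
python3 -m jog '[[[0,-0.04,0,0,0,0,-0.5],[0,-0.04,0,0,0,0,-0.5],[0,-0.02,0,0,0,0,-0.5],[0,0,0,0,0,0,-0.5],[0,0,0,0,0,0,-0.5],[0,0,0,0,0,0,-0.5],[0,0,0,0,0,0,-0.5],[0,0,0,0,0,0,-0.5]]]' 40; python3 - <<'E'
from h import *
f=snap("side","s18",10,(160,170,240,230)); e=manip.sense(); print(e["eef_pos"],e["force"],e["finger_gap"],(proj(f,e["eef_pos"])-[160,170])*10)
E
```

```text
t: 20.05
eef_pos: [0.5359, 0.0266, 0.0365]
orientation: [0.739, 0.674, 0.0, 0.0]
force: [0.2, 0.6, -1.9]
finger_gap: 0.0652
[0.53581832 0.02658509 0.03646267] [-0.55242697  0.45568685 -1.62499731] 0.06537207878593436 [[426.25884686 433.84292873]]
```

View pics/s18.png

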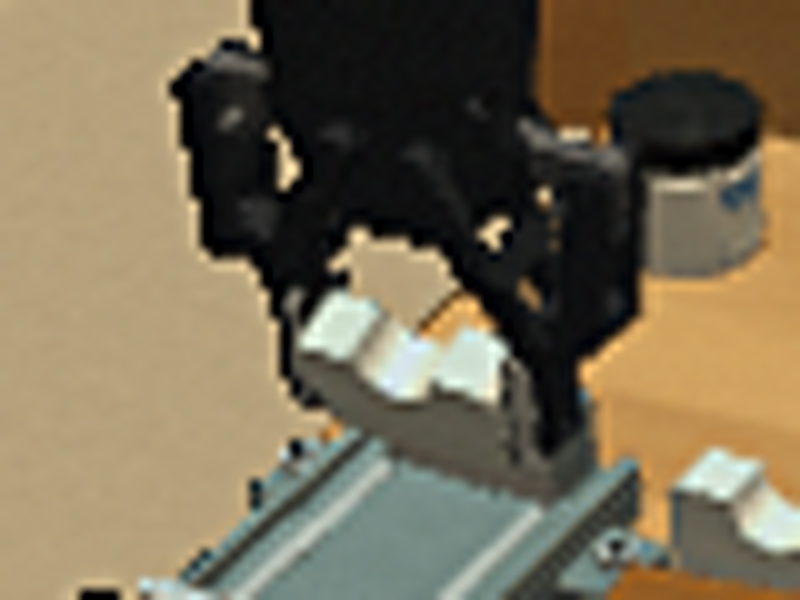

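```bash
python3 -m jog '[[[0,0.3,0.5,0,0,0,-0.5],[0.02,0.35,0.5,0.9,-0.09,0,-0.5],[0,0,0.3,0.9,-0.09,0,-0.5],[0,0,0,0.9,-0.09,0,-0.5],[0,0,0,0.9,-0.09,0,-0.5],[0,0,0,0.9,-0.09,0,-0.5],[0,0,0,0.9,-0.09,0,-0.5],[0,0,0,0,0,0,-0.5]]]' 40; python3 - <<'E'
from h import *
f=snap("side","s19",10,(155,155,235,215)); e=manip.sense(); print(e["eef_pos"],e["orientation"],e["finger_gap"],(proj(f,e["eef_pos"])-[155,155])*10)
E
```

```text
t: 21.1
eef_pos: [0.5365, 0.0581, 0.1008]
orientation: [0.719, 0.655, 0.174, -0.157]
force: [0.2, -0.0, -2.2]
finger_gap: 0.0656
[0.53673835 0.05846668 0.10113068] [ 0.71862406  0.65493349  0.17382286 -0.15629202] 0.0647964314600967 [[400.42825046 446.00630549]]
```

View pics/s19.png

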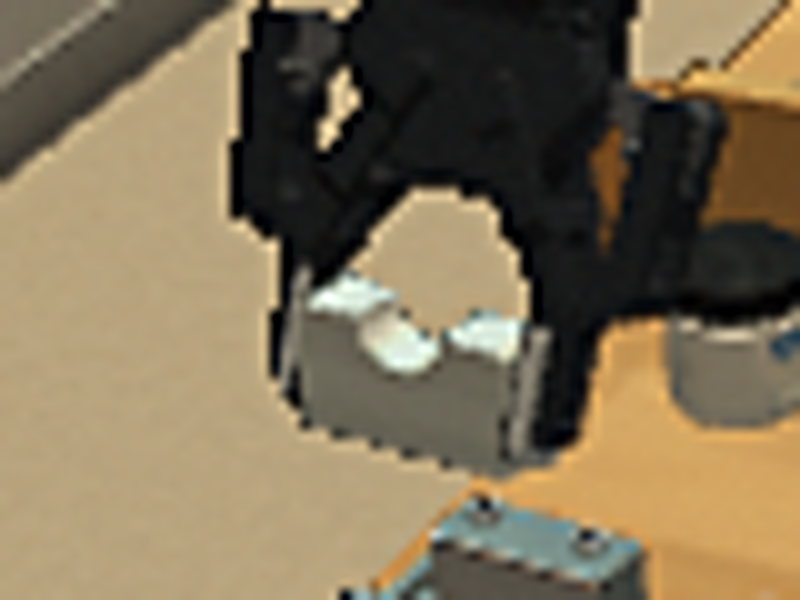

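```bash
python3 -m jog '[[[0.02,0.2,-0.4,0,0,0,-0.5],[0,0,-0.4,0,0,0,-0.5],[0,0,-0.4,0,0,0,-0.5],[0,0,-0.2,0,0,0,-0.5],[0,0,0,0,0,0,-0.5],[0,0,0,0,0,0,-0.5],[0,0,0,0,0,0,-0.5],[0,0,0,0,0,0,-0.5]]]' 40; python3 - <<'E'
from h import *
f=snap("side","s20",10,(155,175,235,235)); e=manip.sense(); print(e["eef_pos"],e["force"],e["finger_gap"],(proj(f,e["eef_pos"])-[155,175])*10)
E
```

```text
t: 22.15
eef_pos: [0.5381, 0.069, 0.0318]
orientation: [0.718, 0.655, 0.175, -0.156]
force: [-0.2, 0.2, -1.9]
finger_gap: 0.0649
[0.53799436 0.06897306 0.03174222] [-0.12311744 -0.82042555 -1.89685608] 0.06519505298261227 [[398.53980167 476.58923993]]
```

View pics/s20.png

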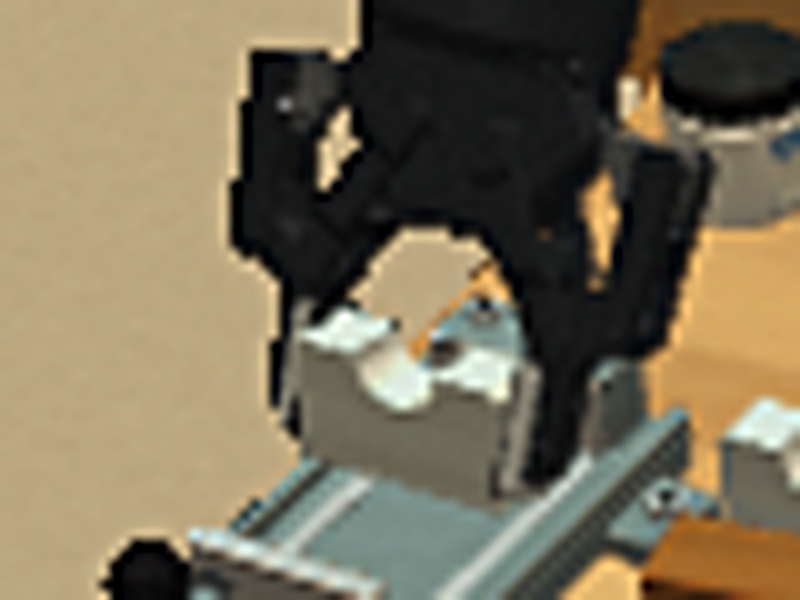

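```bash
python3 -m jog '[[[0,0,-0.04,0,0,0,-0.5],[0,0,-0.04,0,0,0,-0.5],[0,0,0,0,0,0,-0.5],[0,0,0,0,0,0,-0.5],[0,0,0,0,0,0,-0.5],[0,0,0,0,0,0,-0.5],[0,0,0,0,0,0,-0.5],[0,0,0,0,0,0,-0.5]]]' 40; python3 - <<'E'
from h import *
f=snap("side","s21",10,(155,175,235,235)); e=manip.sense(); print(e["eef_pos"],e["force"],e["torque"],e["finger_gap"])
E
```

```text
t: 23.2
eef_pos: [0.5378, 0.0691, 0.0275]
orientation: [0.718, 0.655, 0.175, -0.157]
force: [0.0, -0.9, -1.5]
finger_gap: 0.0652
[0.53781716 0.06905109 0.027458  ] [ 0.36008607  0.74580324 -1.28680316] [-0.64258047  0.07358126  0.02363284] 0.06501945937066657
```

```bash
python3 -m jog '[[[0,0,-0.03,0,0,0,-0.5],[0,0,-0.02,0,0,0,-0.5],[0,0,0,0,0,0,-0.5],[0,0,0,0,0,0,-0.5],[0,0,0,0,0,0,-0.5],[0,0,0,0,0,0,-0.5],[0,0,0,0,0,0,-0.5],[0,0,0,0,0,0,-0.5]]]' 40; python3 - <<'E'
from h import *
f=snap("side","s21",10,(155,175,235,235)); e=manip.sense(); print(e["eef_pos"],e["force"],e["torque"],e["finger_gap"])
E
```

```text
t: 24.25
eef_pos: [0.5378, 0.0691, 0.025]
orientation: [0.718, 0.655, 0.175, -0.157]
force: [0.4, 0.6, -1.7]
finger_gap: 0.0654
[0.53782299 0.0690711  0.02497951] [-0.450277    0.22226088 -2.42015152] [-0.58746524  0.13162622 -0.01619466] 0.0651703706918578
```

View pics/s21.png

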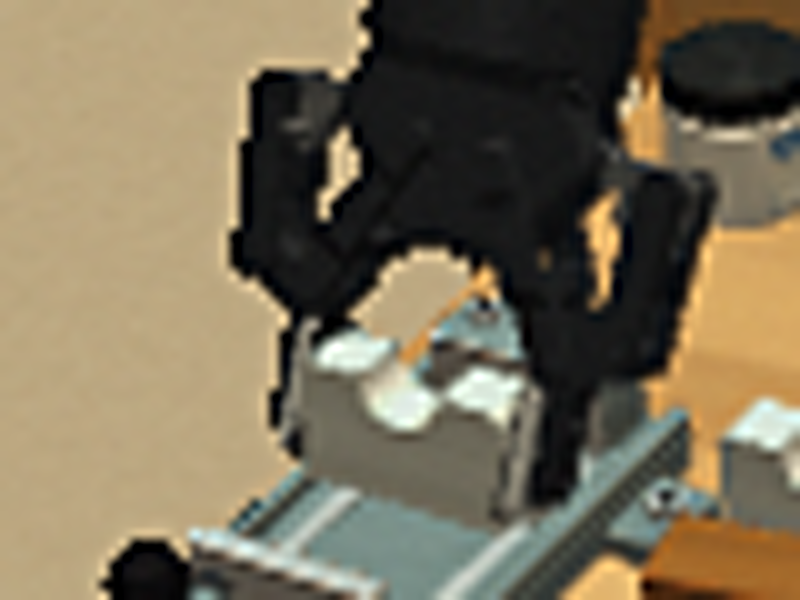

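```bash
python3 -m jog '[[[0,0,-0.03,0,0,0,-0.5],[0,0,0,0,0,0,-0.5],[0,0,0,0,0,0,-0.5],[0,0,-0.03,0,0,0,-0.5],[0,0,0,0,0,0,-0.5],[0,0,0,0,0,0,-0.5],[0,0,0,0,0,0,-0.5],[0,0,0,0,0,0,-0.5]]]' 40; python3 - <<'E'
from h import *
f=snap("side","s22",10,(155,175,235,235)); e=manip.sense(); print(e["eef_pos"],e["force"],e["torque"],e["finger_gap"])
E
```

```text
t: 25.3
eef_pos: [0.5378, 0.0691, 0.022]
orientation: [0.718, 0.655, 0.175, -0.157]
force: [-0.2, 0.4, -0.3]
finger_gap: 0.0652
[0.53784453 0.06907112 0.02200024] [-0.0224484   0.76425332 -2.31650873] [-0.56771231  0.05893692  0.03153866] 0.06494828190672121
```

View pics/s22.png

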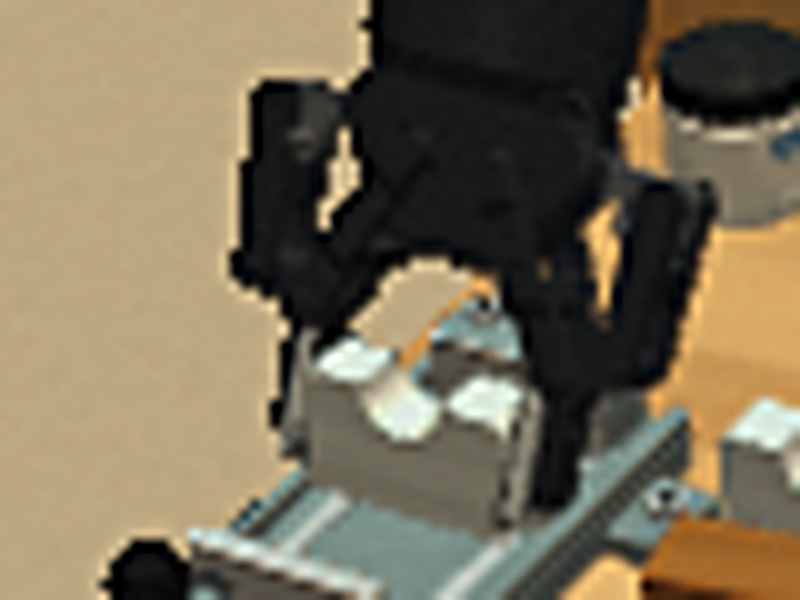

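```bash
python3 -m jog '[[[0,0,-0.04,0,0,0,-0.5],[0,0,0,0,0,0,-0.5],[0,0,-0.03,0,0,0,-0.5],[0,0,0,0,0,0,-0.5],[0,0,0,0,0,0,-0.5],[0,0,0,0,0,0,-0.5],[0,0,0,0,0,0,-0.5],[0,0,0,0,0,0,-0.5]]]' 40; python3 - <<'E'
from h import *
f=snap("side","s23",10,(155,175,235,235)); e=manip.sense(); print(e["eef_pos"],e["force"],e["torque"],e["finger_gap"])
E
```

```text
t: 26.35
eef_pos: [0.5382, 0.0692, 0.0196]
orientation: [0.718, 0.655, 0.175, -0.157]
force: [-6.3, -4.7, 19.2]
finger_gap: 0.0651
[0.53822486 0.06921218 0.01954641] [-6.47009707 -4.01885575 19.94987105] [0.55382639 1.21482276 0.53795485] 0.06489335458746905
```

View pics/s23.png

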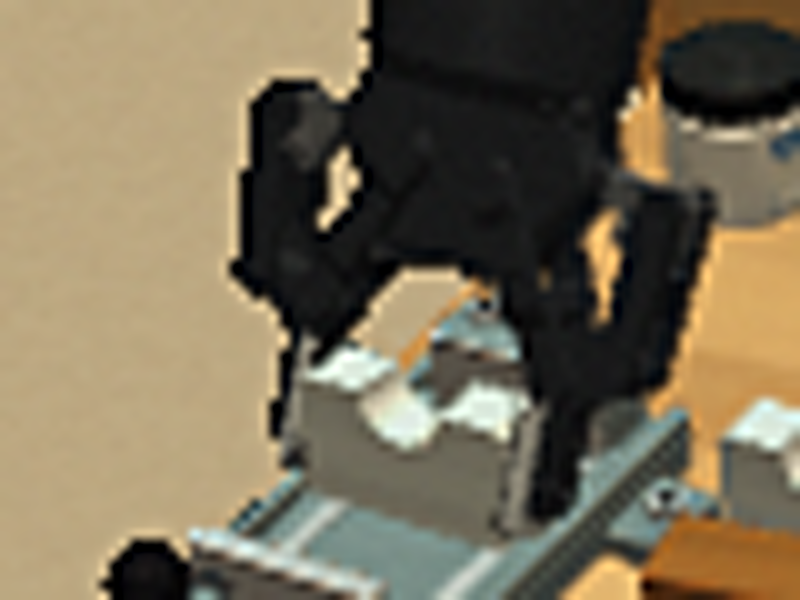

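```bash
python3 -m jog '[[[0,0,0.02,0,0,0,0.3],[0,0,0,0,0,0,0.8],[0,0,0,0,0,0,0.8],[0,0,0.3,0,0,0,0.8],[0,0,0.5,-0.9,0.09,0,0.8],[0,0,0.5,-0.9,0.09,0,0.8],[0,0,0,-0.9,0.09,0,0.8],[0,0,0,-0.9,0.09,0,0.8]]]' 40; python3 - <<'E'
from h import *
f=snap("side","s24",10,(155,175,235,235)); e=manip.sense(); print(e["eef_pos"],e["orientation"],e["force"],e["torque"],e["finger_gap"])
E
```

```text
t: 27.4
eef_pos: [0.5383, 0.0691, 0.0861]
orientation: [0.736, 0.672, 0.059, -0.051]
force: [-0.4, 0.1, -0.0]
finger_gap: 0.0766
[0.53843032 0.06990358 0.08617996] [ 0.73608297  0.67259859  0.05736712 -0.05002009] [ 0.40835341  1.71602829 -0.06008316] [-0.05012501  0.05224052 -0.02070326] 0.07678858289283573
```

View pics/s24.png

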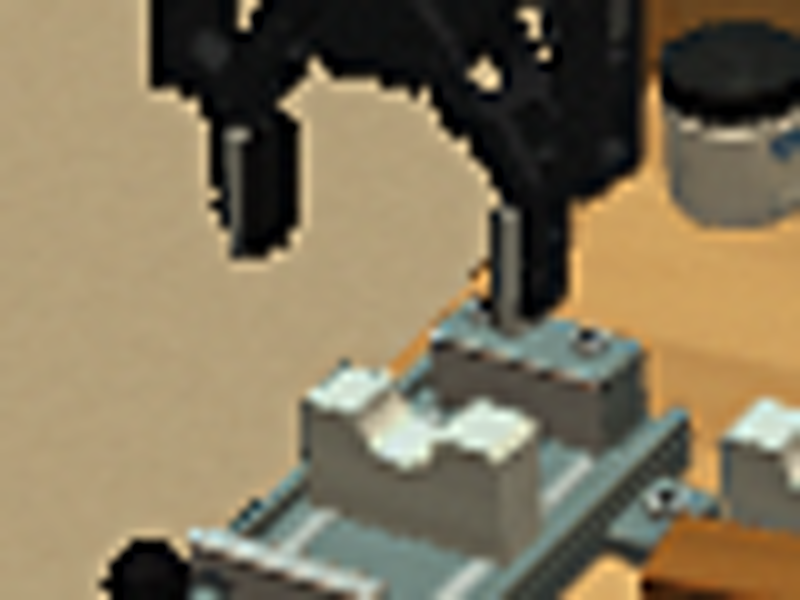

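```bash
python3 - <<'E'
from h import *
np.set_printoptions(precision=4,suppress=True)
f=load("s24"); c=lambda x,y:(155+x/10,175+y/10)
for n,q,z in [("front bot",[(312,505),(505,562)],.016),("front top",[(305,402),(498,458)],.054),("back top",[(345,365),(540,425)],.054),("jaw top",[(430,350),(600,385)],.045),("pad top",[(190,532),(385,590)],.045)]:
    P=ray(f,[c(*p) for p in q],z); d=P[1]-P[0]; print(n,P.mean(0),np.linalg.norm(d),np.degrees(np.arctan2(d[1],d[0])))
E
```

```text
front bot [0.5345 0.0729 0.016 ] 0.06299861789470515 176.1264344389784
front top [0.5313 0.0764 0.054 ] 0.06194495992084261 175.69106491250525
back top [0.529  0.0574 0.054 ] 0.06436733957344469 174.04764785890137
jaw top [0.5232 0.0263 0.045 ] 0.052992265696953304 -178.42338417574854
pad top [0.537  0.1291 0.045 ] 0.06067630006223305 176.46272221124602
```

```bash
python3 -m jog '[[[0,-0.15,0,-0.9,0.09,0,0.8],[0,0,0,-0.9,0.09,0,0.8],[0,0,-0.2,0,0,0,0.8],[0,0,0,0,0,0,0.8],[0,0,0,0,0,0,0.8],[0,0,0,0,0,0,0.8],[0,0,0,0,0,0,0.8],[0,0,0,0,0,0,0.8]]]' 40; python3 - <<'E'
from h import *
f=snap("side","s25",10,(155,175,235,235)); e=manip.sense(); print(e["eef_pos"],e["orientation"],e["force"],e["torque"],e["finger_gap"])
E
```

```text
t: 28.45
eef_pos: [0.5378, 0.0615, 0.0745]
orientation: [0.739, 0.674, 0.0, -0.0]
force: [0.3, 0.2, -0.3]
finger_gap: 0.0768
[0.53783718 0.06155863 0.07451661] [ 7.38671287e-01  6.74065815e-01  7.84605772e-05 -2.21984085e-05] [-0.76061346 -0.2544314   0.10304159] [ 0.02070606 -0.03485532  0.03486779] 0.07722464569717429
```

```bash
python3 -m jog '[[[0,0,-0.45,0,0,0,0.8],[0,0,-0.44,0,0,0,0.8],[0,0,0,0,0,0,0.5],[0,0,0,0,0,0,-0.5],[0,0,0,0,0,0,-0.5],[0,0,0.04,0,0,0,-0.5],[-0.02,-0.2,0,0,0,0,-0.5],[-0.02,-0.2,0,0,0,0,-0.5]]]' 40; python3 - <<'E'
from h import *
f=snap("side","s26",10,(155,175,235,235)); e=manip.sense(); print(e["eef_pos"],e["orientation"],e["force"],e["torque"],e["finger_gap"])
E
```

```text
t: 29.5
eef_pos: [0.5358, 0.0408, 0.0321]
orientation: [0.739, 0.674, 0.0, 0.0]
force: [0.4, 0.1, -1.6]
finger_gap: 0.0653
[0.53556358 0.0397544  0.03199758] [ 7.38900872e-01  6.73814087e-01 -2.23181091e-04  1.66324060e-04] [ 0.06081848 -1.14673383 -1.21843863] [-0.13104261 -0.01439994  0.04531185] 0.06515776378053871
```

View pics/s26.png

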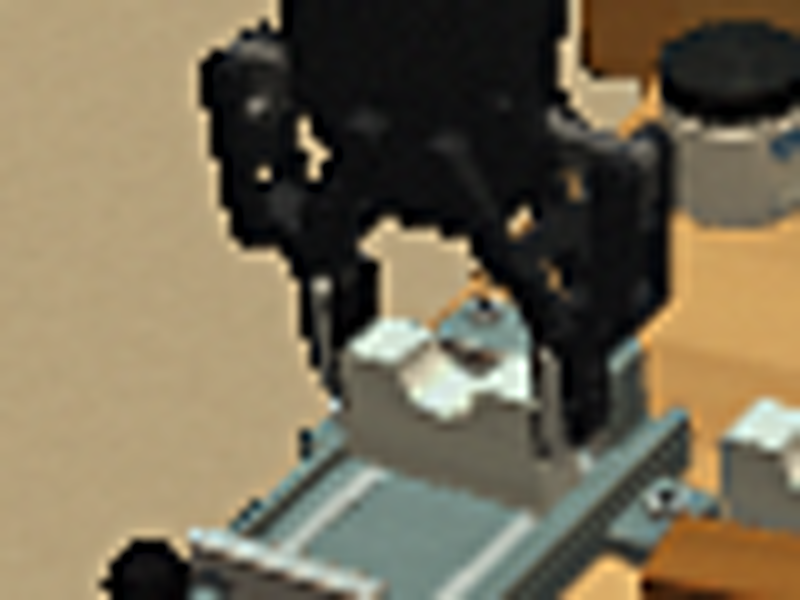

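```bash
python3 -m jog '[[[0,-0.06,0,0,0,0,-0.5],[0,-0.06,0,0,0,0,-0.5],[0,0,0,0,0,0,-0.5],[0,0,0,0,0,0,-0.5],[0,-0.04,0,0,0,0,-0.5],[0,0,0,0,0,0,-0.5],[0,0,0,0,0,0,-0.5],[0,0,0,0,0,0,-0.5]]]' 40; python3 - <<'E'
from h import *
f=snap("side","s27",10,(155,175,235,235)); e=manip.sense(); print(e["eef_pos"],e["orientation"],e["force"],e["torque"],e["finger_gap"])
E
```

```text
t: 30.55
eef_pos: [0.5358, 0.0336, 0.032]
orientation: [0.739, 0.674, 0.0, -0.0]
force: [-0.4, -0.7, -1.8]
finger_gap: 0.0657
[0.53580337 0.03359782 0.03194244] [ 7.38639266e-01  6.74100908e-01 -1.35375401e-05 -2.47723392e-05] [-0.48694464 -0.12355647 -1.79145363] [0.01735116 0.01752134 0.05469054] 0.06526250382796883
```

View pics/s27.png

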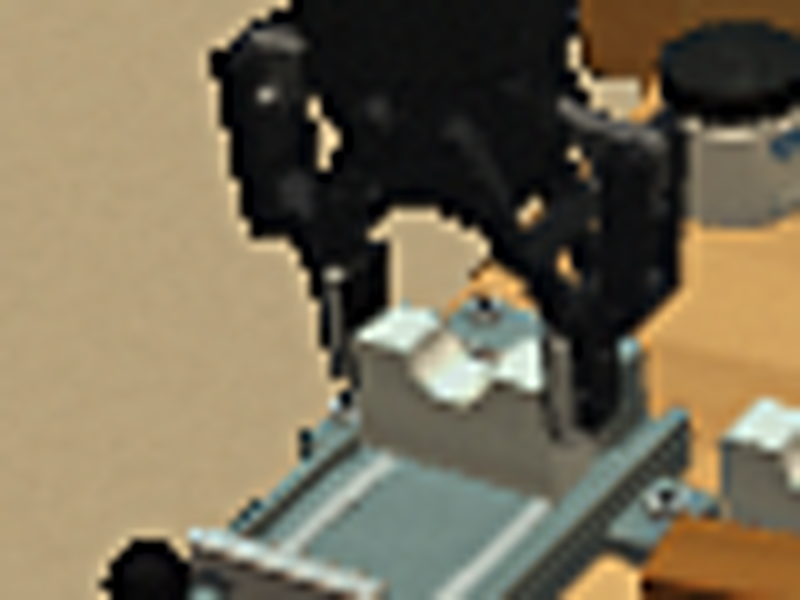

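```bash
python3 -m jog '[[[0,-0.04,0,0,0,0,-0.5],[0,0,0,0,0,0,-0.5],[0,-0.04,0,0,0,0,-0.5],[0,0,0,0,0,0,-0.5],[0,0,0,0,0,0,-0.5],[0,0,0,0,0,0,-0.5],[0,0,0,0,0,0,-0.5],[0,0,0,0,0,0,-0.5]]]' 40; python3 - <<'E'
from h import *
e=manip.sense(); print(e["eef_pos"],e["orientation"],e["force"],e["torque"],e["finger_gap"])
E
```

```text
t: 31.6
eef_pos: [0.5358, 0.0296, 0.032]
orientation: [0.739, 0.674, 0.0, 0.0]
force: [0.3, -0.4, -2.1]
finger_gap: 0.0649
[0.53581769 0.02959073 0.03196575] [7.38639620e-01 6.74100520e-01 4.74294151e-06 8.34707478e-06] [ 0.28120281 -0.37524052 -2.14810254] [ 0.01791795 -0.05613433  0.01799852] 0.06492113981499668
```

```bash
python3 -m jog '[[[0,-0.04,0,0,0,0,-0.5],[0,0,0,0,0,0,-0.5],[0,-0.04,0,0,0,0,-0.5],[0,0,0,0,0,0,-0.5],[0,0,0,0,0,0,-0.5],[0,0,0,0,0,0,-0.5],[0,0,0,0,0,0,-0.5],[0,0,0,0,0,0,-0.5]]]' 40; python3 - <<'E'
from h import *
f=snap("side","s28",10,(155,175,235,235))
e=manip.sense(); print(e["eef_pos"],e["orientation"],e["force"],e["torque"],e["finger_gap"])
E
```

```text
t: 32.6
eef_pos: [0.5358, 0.0256, 0.032]
orientation: [0.739, 0.674, -0.0, -0.0]
force: [0.5, -0.2, -2.0]
finger_gap: 0.0652
[0.535812   0.02561308 0.031975  ] [ 7.38622945e-01  6.74118792e-01  8.67230378e-06 -7.60136813e-07] [ 0.11726866 -0.18725177 -1.12767296] [ 0.04597561  0.02962818 -0.03521916] 0.06512190325116378
```

View pics/s28.png

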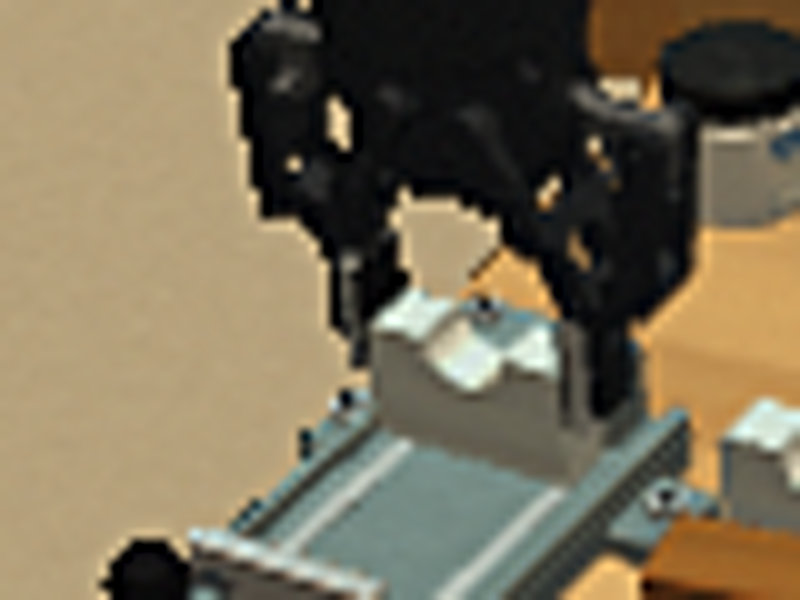

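```bash
python3 -m jog '[[[0,-0.04,0,0,0,0,-0.5],[0,0,0,0,0,0,-0.5],[0,-0.04,0,0,0,0,-0.5],[0,0,0,0,0,0,-0.5],[0,-0.03,0,0,0,0,-0.5],[0,0,0,0,0,0,-0.5],[0,0,0,0,0,0,-0.5],[0,0,0,0,0,0,-0.5]]]' 40; python3 - <<'E'
from h import *
f=snap("side","s29",10,(155,175,235,235))
e=manip.sense(); print(e["eef_pos"],e["orientation"],e["force"],e["torque"],e["finger_gap"])
E
```

```text
t: 33.65
eef_pos: [0.5358, 0.0236, 0.0322]
orientation: [0.738, 0.675, 0.002, -0.003]
force: [-2.5, 29.0, 0.9]
finger_gap: 0.0652
[0.53580118 0.02359529 0.03214238] [ 0.73784284  0.67496287  0.00245262 -0.00265546] [-1.72929452 28.11125954  0.18557463] [ 5.81748411  0.25176431 -0.15548011] 0.06499322898586274
```

View pics/s29.png

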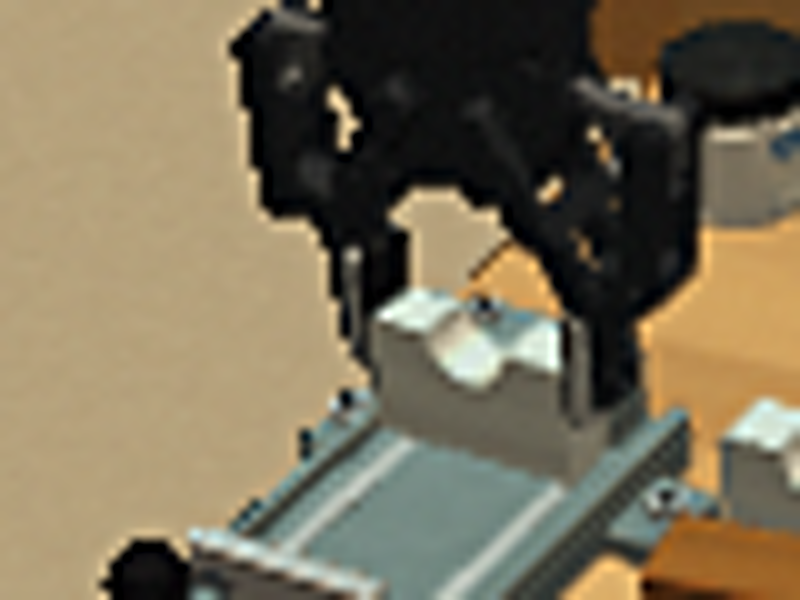

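```bash
python3 -m jog '[[[0,0.06,-0.04,0,0,0,-0.5],[0,0,0,0,0,0,0.3],[0,0,0,0,0,0,0.8],[0,0,0.3,0,0,0,0.8],[0,0,0.7,0,0,0,0.8],[-0.2,0,0.7,0,0,0,0.8],[-0.9,-0.1,0,0,0,0,0.7],[-0.95,-0.07,0,0,0,0,0.7]]]' 40; python3 - <<'E'
from h import *
f=snap("side","s30",6,(150,170,280,270))
e=manip.sense(); print(e["eef_pos"],e["orientation"],e["force"],e["finger_gap"])
E
```

```text
t: 34.7
eef_pos: [0.4328, 0.0142, 0.1162]
orientation: [0.739, 0.674, 0.001, 0.001]
force: [-0.2, 0.5, 0.2]
finger_gap: 0.0726
[0.42637421 0.01386965 0.11519998] [ 0.73878706  0.67393666 -0.00144615 -0.000981  ] [2.53223473 0.71961971 0.40292143] 0.07301663122108223
```

View pics/s30.png

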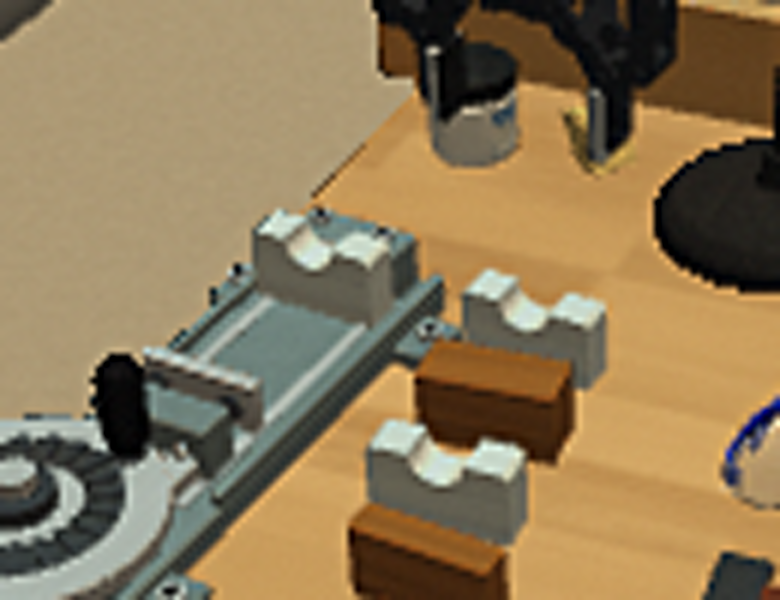

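```bash
python3 -m jog '[[[0.02,0.03,0,0,0,0,0.78],[0,0,-0.6,0,0,0,0.78],[0,0,-0.6,0,0,0,0.78],[0,0,-0.6,0,0,0,0.78],[0,0,-0.07,0,0,0,0.78],[0,0,0,0,0,0,0.4],[0,0,0,0,0,0,-0.5],[0,0,0,0,0,0,-0.5]]]' 40; python3 - <<'E'
from h import *
f=snap("side","s31",9,(190,190,270,250))
e=manip.sense(); print(e["eef_pos"],e["orientation"],e["force"],e["finger_gap"])
E
```

```text
t: 35.75
eef_pos: [0.4349, 0.0161, 0.0222]
orientation: [0.739, 0.674, 0.0, 0.0]
force: [1.3, -0.1, 1.8]
finger_gap: 0.0641
[0.43499114 0.01609112 0.02220321] [7.38648192e-01 6.74090766e-01 5.27317699e-04 4.58087667e-04] [-0.02751303  0.44957474  5.03579878] 0.06455447139527637
```

View pics/s31.png

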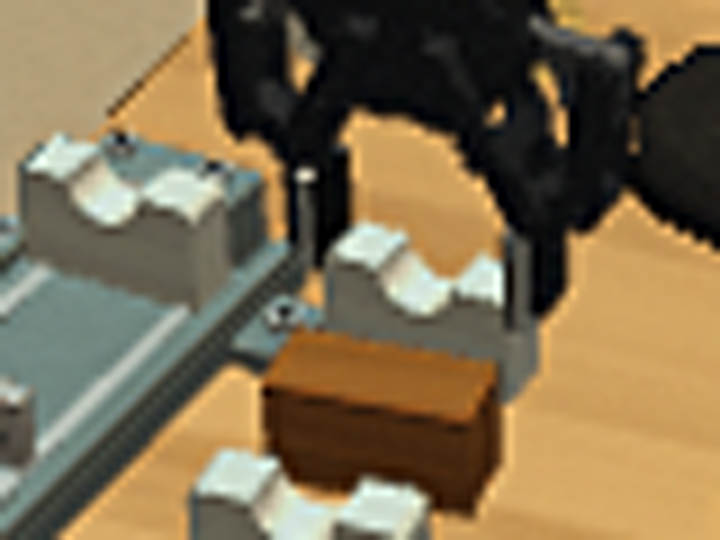

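```bash
python3 -m jog '[[[0,0,0.4,0,0,0,-0.5],[0,0,0.7,0,0,0,-0.5],[0,0,0.7,0,0,0,-0.5],[0.5,0.2,0,0,0,0,-0.5],[0.5,0.2,0,0,0,0,-0.5],[0.6,0.2,0,0,0,0,-0.5],[0.45,0.16,0,0,0,0,-0.5],[0,0,0,0,0,0,-0.5]]]' 40; python3 - <<'E'
from h import *
f=snap("side","s32",9,(160,180,240,240))
e=manip.sense(); print(e["eef_pos"],e["orientation"],e["force"],e["finger_gap"])
E
```

```text
t: 36.8
eef_pos: [0.5378, 0.0545, 0.1113]
orientation: [0.738, 0.674, 0.0, 0.0]
force: [-0.7, -0.6, -2.5]
finger_gap: 0.0647
[0.53679655 0.05416039 0.11131085] [ 7.38550476e-01  6.74198148e-01 -1.96193100e-04 -1.17397485e-04] [ 0.57985269 -0.61629257 -2.57277412] 0.06493246918245882
```

View pics/s32.png

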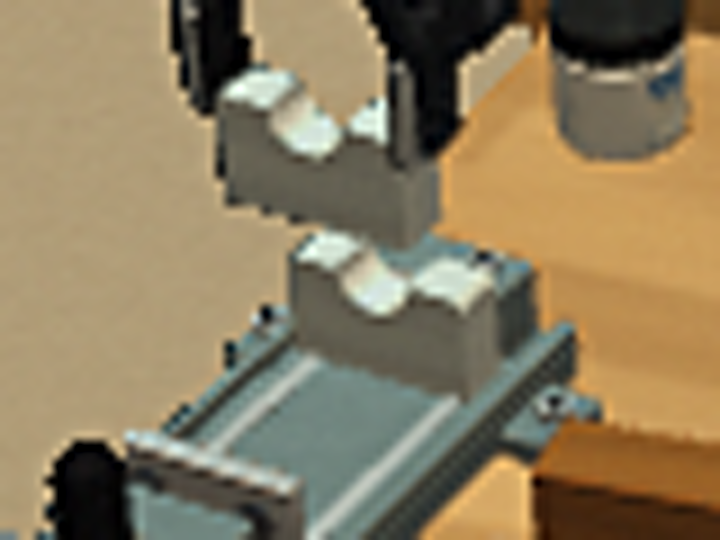

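```bash
python3 - <<'E'
from h import *
np.set_printoptions(precision=4,suppress=True)
f=load("s32"); c=lambda x,y:(160+x/9,180+y/9)
for n,q,z in [("held bot",[(228,203),(412,248)],.089),("held top",[(220,105),(395,150)],.127),("b1 bot",[(297,345),(468,398)],.016),("b1 top",[(292,262),(460,310)],.054)]:
    P=ray(f,[c(*p) for p in q],z); d=P[1]-P[0]; print(n,P.mean(0),np.linalg.norm(d),np.degrees(np.arctan2(d[1],d[0])))
E
```

```text
held bot [0.5327 0.0656 0.089 ] 0.06333619344913927 178.0852653963881
held top [0.5302 0.0713 0.127 ] 0.0600564886620416 176.19739851593897
b1 bot [0.5332 0.036  0.016 ] 0.06449223877453948 174.37798411276452
b1 top [0.5288 0.0429 0.054 ] 0.061184705247525284 175.34217420738264
```

```bash
python3 -m jog '[[[0,0,-0.5,0,0,0,-0.5],[0,0,-0.5,0,0,0,-0.5],[0,0,-0.42,0,0,0,-0.5],[0,-0.06,0,0,0,0,-0.5],[0,-0.04,0,0,0,0,-0.5],[0,0,0,0,0,0,-0.5],[0,0,0,0,0,0,-0.5],[0,0,0,0,0,0,-0.5]]]' 40; python3 - <<'E'
from h import *
f=snap("side","s33",9,(160,180,240,240))
e=manip.sense(); print(e["eef_pos"],e["orientation"],e["force"],e["finger_gap"])
E
```

```text
t: 37.85
eef_pos: [0.5369, 0.0491, 0.0407]
orientation: [0.739, 0.674, 0.0, 0.0]
force: [-0.1, 0.9, -1.4]
finger_gap: 0.065
[0.53685768 0.04912827 0.04058332] [7.38628417e-01 6.74112792e-01 6.38080729e-05 2.57635629e-05] [ 0.37020691 -0.16740256 -2.23570155] 0.06449665046271004
```

View pics/s33.png

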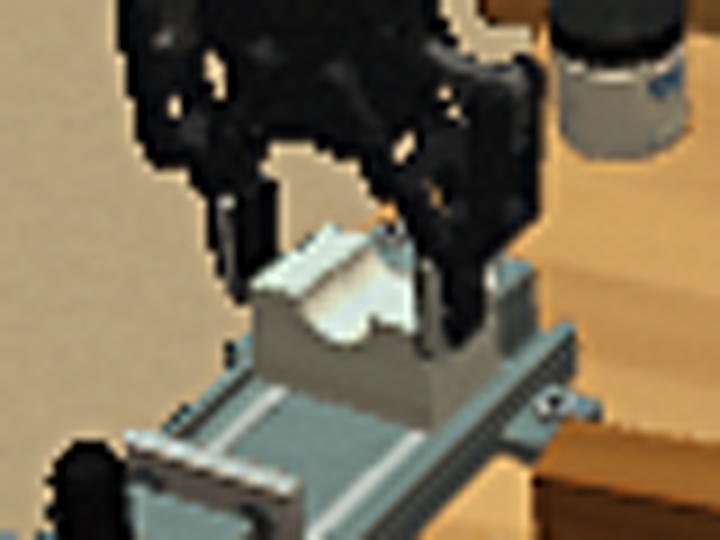

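```bash
python3 -m jog '[[[0,-0.04,0,0,0,0,-0.5],[0,-0.04,0,0,0,0,-0.5],[0,0,0,0,0,0,-0.5],[0,0,-0.03,0,0,0,-0.5],[0,0,0,0,0,0,-0.5],[0,0,0,0,0,0,-0.5],[0,0,0,0,0,0,-0.5],[0,0,0,0,0,0,-0.5]]]' 40; python3 - <<'E'
from h import *
f=snap("side","s34",9,(160,180,240,240))
e=manip.sense(); print(e["eef_pos"],e["orientation"],e["force"],e["finger_gap"])
E
```

```text
t: 38.9
eef_pos: [0.5371, 0.0459, 0.0391]
orientation: [0.739, 0.674, 0.001, -0.001]
force: [0.7, 7.7, -0.3]
finger_gap: 0.0649
[0.53703565 0.04590979 0.03909983] [ 7.38515051e-01  6.74236263e-01  7.92850038e-04 -5.92774880e-04] [ 0.73445568  8.11967044 -0.69811373] 0.06452143718739518
```

View pics/s34.png

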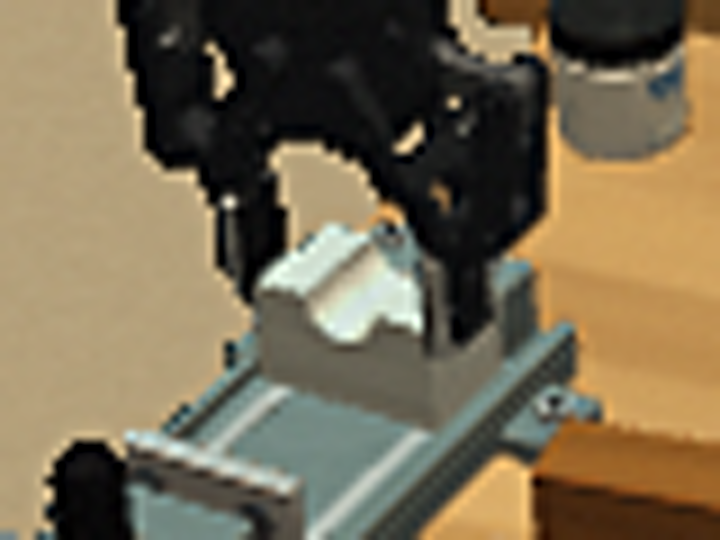

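```bash
python3 -m jog '[[[0,0.03,-0.02,0,0,0,0.3],[0,0,0,0,0,0,0.8],[0,0,0.3,0,0,0,0.8],[0,0,0.7,0,0,0,0.8],[-0.3,0.2,0.7,0,0,0.5,0.8],[-0.8,0.6,0,0,0,0.5,0.8],[-0.8,0.6,0,0,0,0.5,0.8],[-0.36,0.27,0,0,0,0,0.8]]]' 40; python3 - <<'E'
from h import *
f=snap("side","s35",6,(140,170,270,270))
e=manip.sense(); print(e["eef_pos"],e["orientation"],e["force"],e["finger_gap"])
E
```

```text
t: 39.95
eef_pos: [0.4223, 0.131, 0.1242]
orientation: [0.692, 0.722, 0.0, 0.0]
force: [0.6, 0.2, -0.1]
finger_gap: 0.0769
[0.4211631  0.13173965 0.12415199] [ 6.92393863e-01  7.21519645e-01  3.27530584e-04 -1.83233975e-04] [0.91856934 0.25707171 0.33246564] 0.07662507322074477
```

View pics/s35.png

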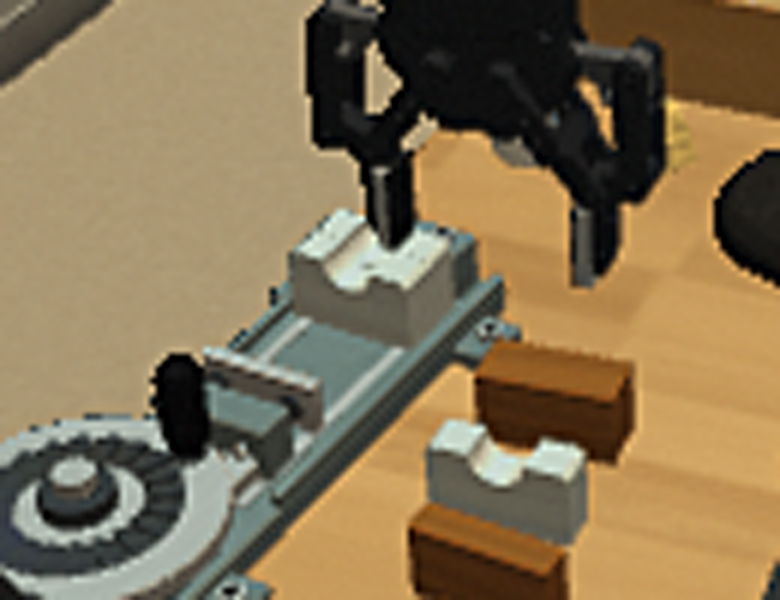

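```bash
python3 -m jog '[[[0.05,-0.02,-0.3,0,0,0,0.8],[0,0,-0.7,0,0,0,0.8],[0,0,-0.7,0,0,0,0.8],[0,0,-0.5,0,0,0,0.8],[0,0,0,0,0,0,0.8],[0,0,0,0,0,0,0.4],[0,0,0,0,0,0,-0.5],[0,0,0,0,0,0,-0.5]]]' 40; python3 - <<'E'
from h import *
f=snap("side","s36",9,(190,200,270,260))
e=manip.sense(); print(e["eef_pos"],e["orientation"],e["force"],e["finger_gap"])
E
```

```text
t: 41.0
eef_pos: [0.4269, 0.1291, 0.0136]
orientation: [0.693, 0.721, 0.001, 0.0]
force: [0.3, 0.5, -2.6]
finger_gap: 0.0648
[0.4267263  0.12913662 0.01345717] [6.92989115e-01 7.20947896e-01 3.89592179e-04 2.55714426e-04] [ 1.29815035 -0.85160043  3.06546109] 0.0656291196619662
```

View pics/s36.png

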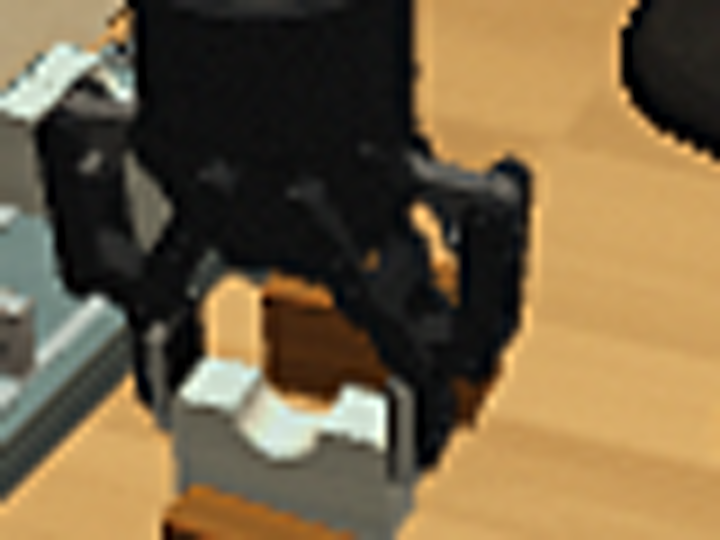

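```bash
python3 -m jog '[[[0,0,0.5,0,0,0,-0.5],[0,0,0.7,0,0,-0.5,-0.5],[0.1,0,0.7,0,0,-0.5,-0.5],[0.6,-0.3,0,0,0,-0.5,-0.5],[0.6,-0.3,0,0,0,0,-0.5],[0.6,-0.3,0,0,0,0,-0.5],[0.34,-0.19,0,0,0,0,-0.5],[0,0,0,0,0,0,-0.5]]]' 40; python3 - <<'E'
from h import *
f=snap("side","s37",9,(160,180,240,240))
e=manip.sense(); print(e["eef_pos"],e["orientation"],e["force"],e["finger_gap"])
E
```

```text
t: 42.05
eef_pos: [0.539, 0.074, 0.1078]
orientation: [0.739, 0.674, 0.0, 0.0]
force: [-0.4, 0.5, -2.0]
finger_gap: 0.0651
[0.53823105 0.07442024 0.10782062] [ 7.38857487e-01  6.73861685e-01 -1.35104016e-04 -1.60429558e-04] [-0.9920789   0.02026964 -2.39513212] 0.06536022749160422
```

View pics/s37.png

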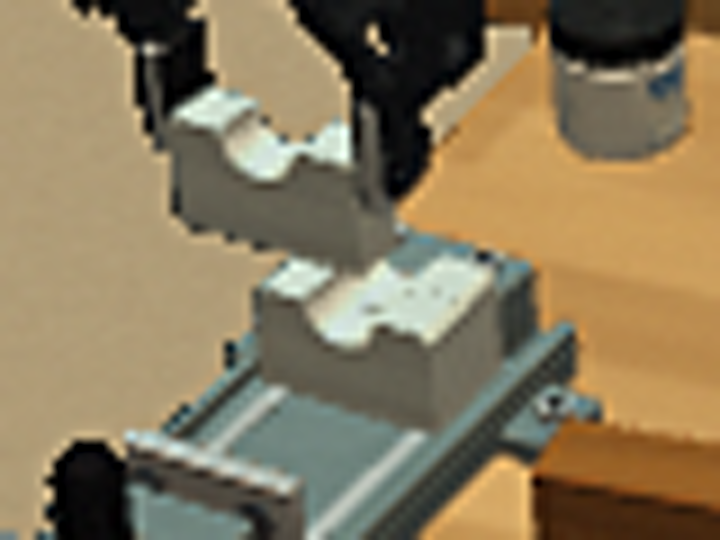

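Good; lower to just above the bed, then slide to contact.

```bash
python3 -m jog '[[[0.01,0,-0.5,0,0,0,-0.5],[0,0,-0.5,0,0,0,-0.5],[0,0,-0.5,0,0,0,-0.5],[0,-0.06,-0.02,0,0,0,-0.5],[0,-0.05,0,0,0,0,-0.5],[0,0,0,0,0,0,-0.5],[0,0,0,0,0,0,-0.5],[0,0,0,0,0,0,-0.5]]]' 40; python3 - <<'E'
from h import *
f=snap("side","s38",9,(160,180,240,240))
e=manip.sense(); print(e["eef_pos"],e["orientation"],e["force"],e["finger_gap"])
E
```

```text
t: 43.1
eef_pos: [0.5389, 0.0691, 0.0322]
orientation: [0.739, 0.674, 0.0, 0.0]
force: [0.0, 0.0, -2.2]
finger_gap: 0.0654
[0.53891274 0.06909057 0.03217181] [7.38638929e-01 6.74101264e-01 1.10078213e-04 7.29045494e-05] [-0.35085043  0.43826515 -2.55774482] 0.06500680753312049
```

View pics/s38.png

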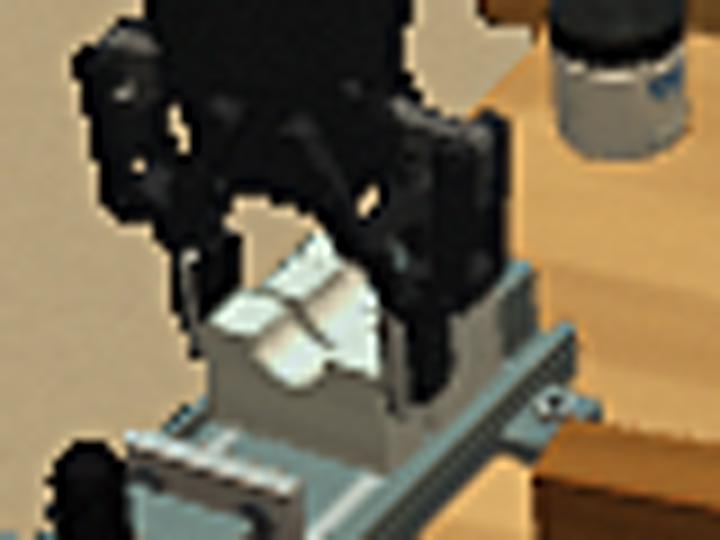

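```bash
python3 -m jog '[[[0,-0.04,0,0,0,0,-0.5],[0,-0.03,0,0,0,0,-0.5],[0,0,0,0,0,0,-0.5],[0,-0.03,0,0,0,0,-0.5],[0,0,0,0,0,0,-0.5],[0,0,0,0,0,0,-0.5],[0,0,0,0,0,0,-0.5],[0,0,0,0,0,0,-0.5]]]' 40; python3 - <<'E'
from h import *
f=snap("side","s39",9,(160,180,240,240))
e=manip.sense(); print(e["eef_pos"],e["orientation"],e["force"],e["finger_gap"])
E
```

```text
t: 44.15
eef_pos: [0.5388, 0.0641, 0.032]
orientation: [0.739, 0.674, 0.0, 0.0]
force: [0.2, 1.6, -1.9]
finger_gap: 0.0648
[0.53886402 0.06408281 0.03198481] [7.38654204e-01 6.74084537e-01 5.08445316e-05 2.83181522e-05] [ 0.71367532  2.5012645  -1.66807333] 0.06477508313236632
```

View pics/s39.png

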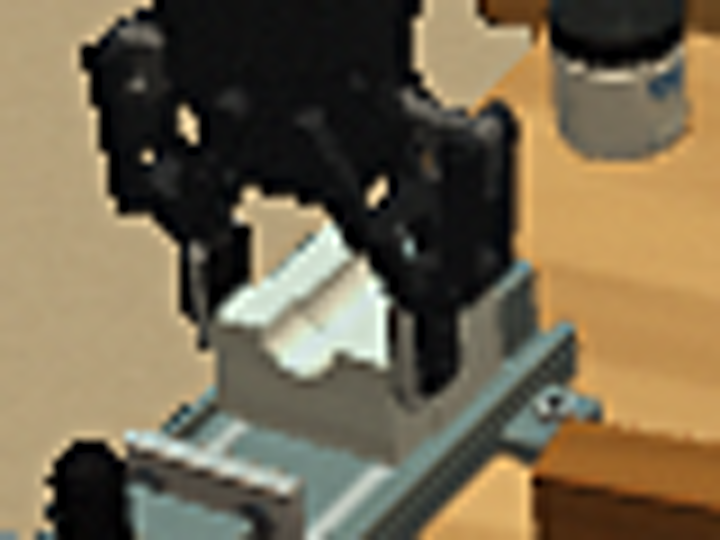

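```bash
python3 -m jog '[[[0,0.01,-0.04,0,0,0,-0.5],[0,0,0,0,0,0,0.3],[0,0,0,0,0,0,0.8],[0,0,0.6,0,0,0,0.8],[0,0,0.9,0,0,0.5,0.8],[-0.6,0.05,0.5,0,0,0.5,0.8],[-0.8,0.05,0,0,0,0.5,0.8],[-0.76,0.05,0,0,0,0,0.8]]]' 40; python3 - <<'E'
from h import *
f=snap("side","s40",6,(140,170,270,270)); snap("top","t40",4,(130,110,320,250))
e=manip.sense(); print(e["eef_pos"],e["orientation"],e["force"],e["finger_gap"])
E
```

```text
t: 45.2
eef_pos: [0.4297, 0.072, 0.1302]
orientation: [0.693, 0.721, 0.0, 0.0]
force: [0.6, 0.2, 0.7]
finger_gap: 0.0767
[0.42768536 0.0720354  0.13002905] [ 6.92765785e-01  7.21162373e-01 -4.89172210e-04 -3.99803451e-04] [ 0.41768521 -0.20268821 -0.60490679] 0.07654731167829885
```

View pics/s40.png

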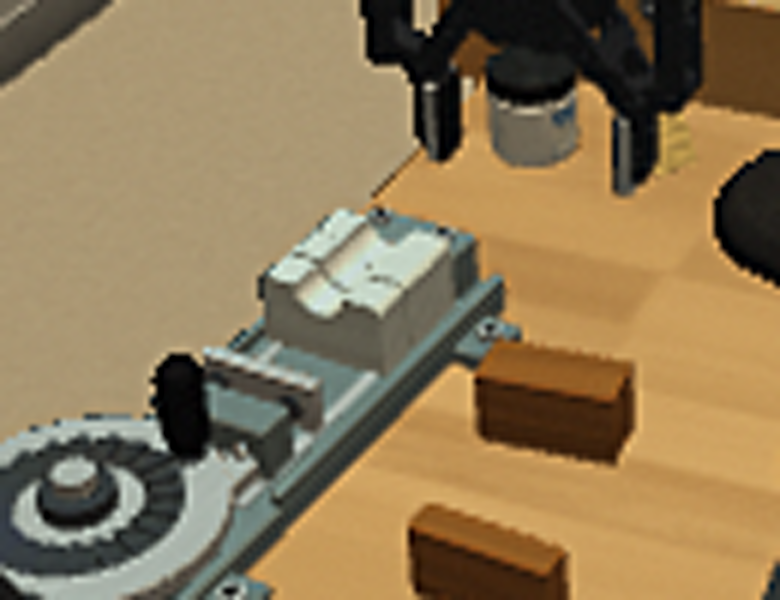

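View pics/t40.png

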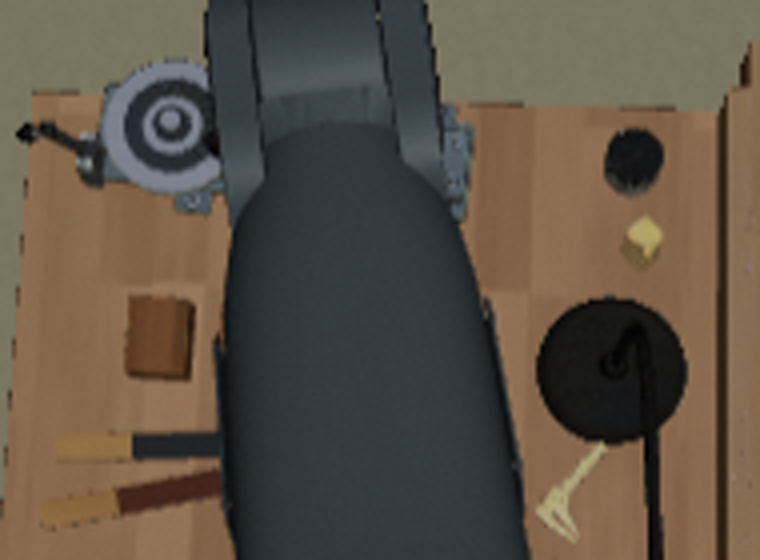

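```bash
python3 -m jog '[[[0.01,0.01,-0.3,0,0,0,0.8],[0,0,-0.7,0,0,0,0.8],[0,0,-0.7,0,0,0,0.8],[0,0,-0.6,0,0,0,0.8],[0,0,0,0,0,0,0.8],[0,0,0,0,0,0,0.4],[0,0,0,0,0,0,-0.5],[0,0,0,0,0,0,-0.5]]]' 40; python3 - <<'E'
from h import *
f=snap("side","s41",9,(190,190,270,250))
e=manip.sense(); print(e["eef_pos"],e["orientation"],e["force"],e["finger_gap"])
E
```

```text
t: 46.3
eef_pos: [0.4319, 0.0726, 0.0156]
orientation: [0.693, 0.721, 0.0, 0.0]
force: [0.4, 0.4, -0.3]
finger_gap: 0.0647
[0.43184449 0.07264433 0.01551414] [6.92989510e-01 7.20947446e-01 4.48261507e-04 3.42665652e-04] [ 0.20987635 -0.22835857  6.35834671] 0.06530717044636025
```

View pics/s41.png

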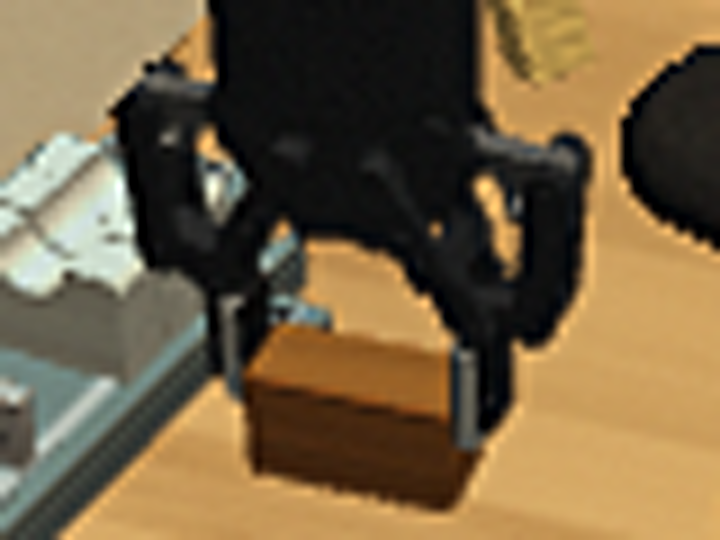

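```bash
python3 - <<'E'
from h import *
np.set_printoptions(precision=4,suppress=True)
f=load("s40"); im=cv2.cvtColor(f["img"],cv2.COLOR_RGB2BGR)
cv2.imwrite("pics/s40z.png",cv2.resize(im[200:250,165:235],None,fx=11,fy=11,interpolation=cv2.INTER_CUBIC))
c=lambda x,y:(140+x/6,170+y/6)
for n,q,z in [("b3 bot",[(268,335),(385,374)],.016),("b3 top",[(263,282),(382,315)],.054),("pad top back edge",[(207,348),(322,380)],.045)]:
    P=ray(f,[c(*p) for p in q],z); d=P[1]-P[0]; print(n,P.mean(0),np.linalg.norm(d),np.degrees(np.arctan2(d[1],d[0])))
E
```

```text
b3 bot [0.5366 0.0773 0.016 ] 0.06545321668837895 173.65315158398832
b3 top [0.5308 0.0851 0.054 ] 0.0625501325898362 176.7901516320443
pad top back edge [0.5371 0.1272 0.045 ] 0.05885165557243996 177.74306626299415
```

View pics/s40z.png

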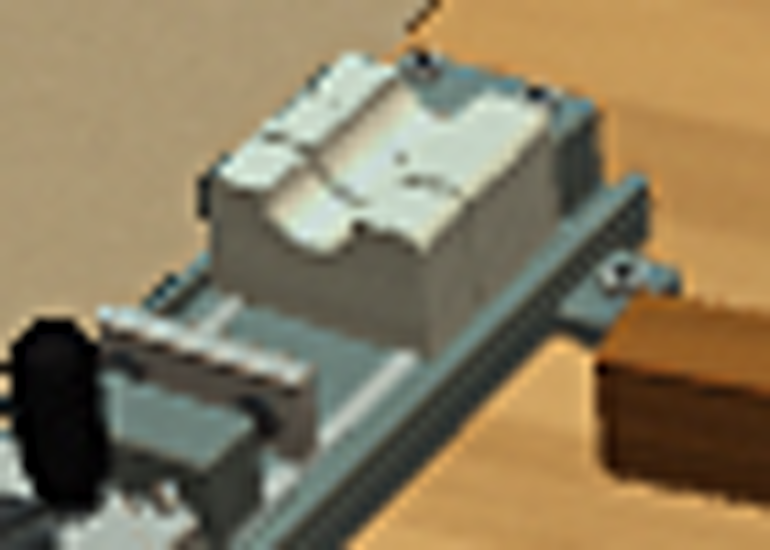

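```bash
python3 -m jog '[[[0,0,0.5,0,0,0,-0.5],[0,0,0.7,0,0,-0.5,-0.5],[0.1,0,0.7,0,0,-0.5,-0.5],[0.6,0.15,0,0,0,-0.54,-0.5],[0.6,0.15,0,0,0,0,-0.5],[0.6,0.15,0,0,0,0,-0.5],[0.3,0.04,0,0,0,0,-0.5],[0,0,0,0,0,0,-0.5]]]' 40; python3 - <<'E'
from h import *
f=snap("side","s42",9,(150,180,230,245))
e=manip.sense(); print(e["eef_pos"],e["orientation"],e["force"],e["finger_gap"])
E
```

```text
t: 47.35
eef_pos: [0.5419, 0.0972, 0.1098]
orientation: [0.74, 0.673, -0.0, -0.0]
force: [-1.1, 0.9, -0.7]
finger_gap: 0.0653
[0.54111322 0.09701609 0.1098112 ] [ 7.39845373e-01  6.72776911e-01 -1.95251888e-04 -1.16279071e-04] [-0.96057136 -0.6454831  -1.14868449] 0.0654303300569855
```

View pics/s42.png

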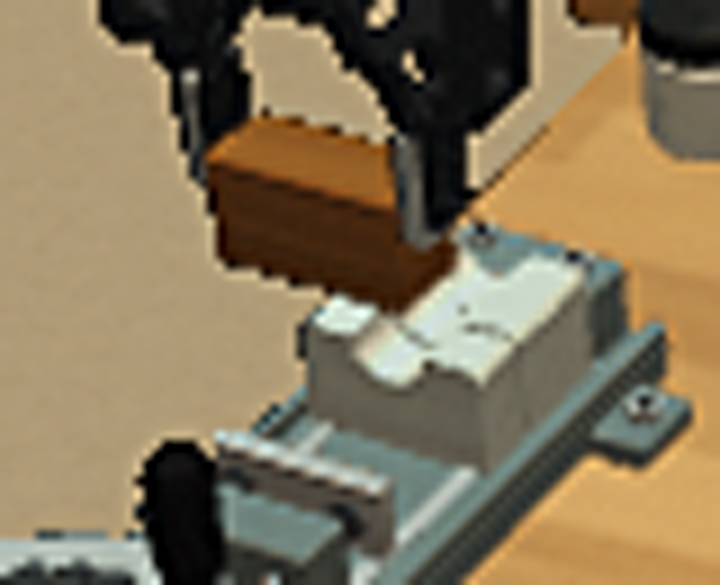

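```bash
python3 - <<'E'
from h import *
np.set_printoptions(precision=4,suppress=True)
f=load("s42"); c=lambda x,y:(150+x/9,180+y/9)
for n,q,z in [("pk bot",[(222,262),(392,312)],.0943),("pk top",[(212,165),(390,212)],.1323),("b3 bot",[(310,405),(490,470)],.016),("b3 top",[(310,330),(485,383)],.054),("pad mouth edge",[(222,432),(390,482)],.045)]:
    P=ray(f,[c(*p) for p in q],z); d=P[1]-P[0]; print(n,P.mean(0),np.linalg.norm(d),np.degrees(np.arctan2(d[1],d[0])))
E
```

```text
pk bot [0.5402 0.1123 0.0943] 0.058980594262420166 175.17192016843575
pk top [0.5347 0.1178 0.1323] 0.05925183192515639 176.48210332744583
b3 bot [0.5377 0.0753 0.016 ] 0.06882278413805752 171.8356775463501
b3 top [0.5301 0.0841 0.054 ] 0.06262481230320588 174.94657043099602
pad mouth edge [0.537  0.1277 0.045 ] 0.058164836170201115 176.42068340690216
```

```bash
python3 -m jog '[[[0.01,0,-0.5,0,0,0,-0.5],[0,0,-0.5,0,0,0,-0.5],[0,0,-0.5,0,0,0,-0.5],[0,0,-0.03,0,0,0,-0.5],[0,-0.05,0,0,0,0,-0.5],[0,0,0,0,0,0,-0.5],[0,0,0,0,0,0,-0.5],[0,0,0,0,0,0,-0.5]]]' 40; python3 - <<'E'
from h import *
f=snap("side","s43",9,(150,180,230,245))
e=manip.sense(); print(e["eef_pos"],e["orientation"],e["force"],e["finger_gap"])
E
```

```text
t: 48.4
eef_pos: [0.5419, 0.0946, 0.0337]
orientation: [0.74, 0.673, 0.0, 0.0]
force: [1.1, -0.7, -1.3]
finger_gap: 0.0652
[0.5419125  0.09458763 0.03363718] [7.39833515e-01 6.72789977e-01 1.09943515e-04 6.29078708e-05] [ 0.17045021 -0.65535737 -0.82195538] 0.06472494888717989
```

View pics/s43.png

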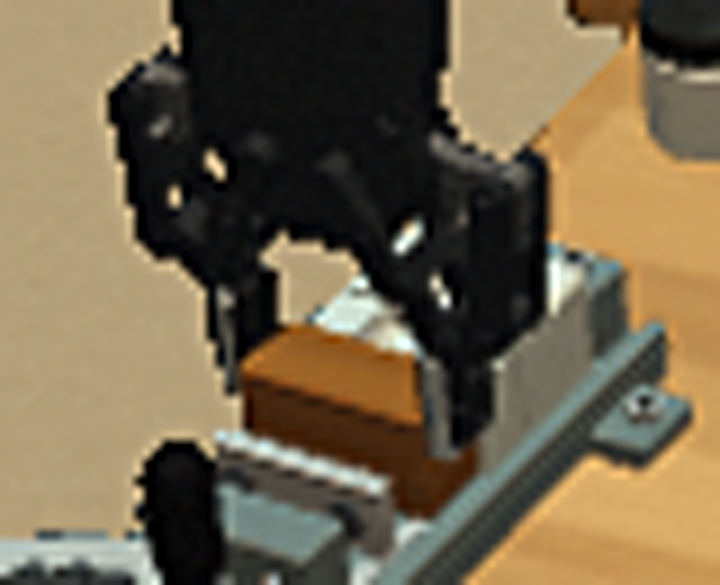

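```bash
python3 -m jog '[[[0,-0.05,0,0,0,0,-0.5],[0,0,-0.04,0,0,0,-0.5],[0,0,0,0,0,0,0.3],[0,0,0,0,0,0,0.8],[0,0,0.5,0,0,0,0.8],[0,0,0.9,0,0,0,0.3],[0,0.4,0.9,0,0,0,-0.1],[0,0.8,0,0,0,0,-0.1]]]' 40; python3 - <<'E'
from h import *
f=snap("side","s44",6,(80,170,210,285))
e=manip.sense(); print(e["eef_pos"],e["orientation"],e["force"],e["finger_gap"])
E
```

```text
t: 49.45
eef_pos: [0.5438, 0.1524, 0.1501]
orientation: [0.741, 0.672, 0.002, 0.001]
force: [1.2, 0.7, -1.1]
finger_gap: 0.0384
[0.54271331 0.15680929 0.14814694] [7.39538407e-01 6.73111371e-01 2.00301529e-03 1.18505981e-04] [-2.96645374  4.76860924 -2.55117434] 0.03848658022201433
```

View pics/s44.png

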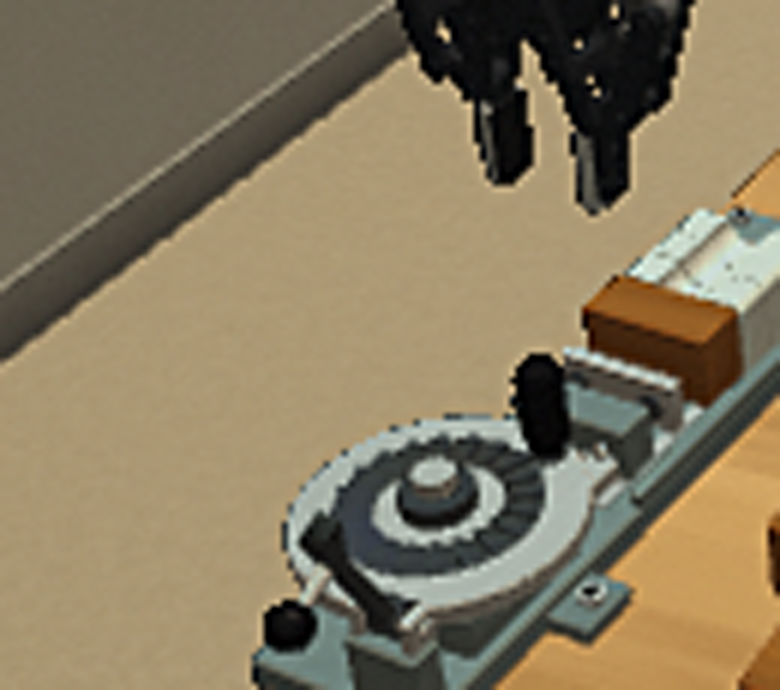

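```bash
python3 -m jog '[[[0,0.9,0.2,0,0,0,-0.1],[-0.1,1,0,0,0,0,-0.1],[-0.1,1,0,0,0,0,-0.1],[-0.03,0.9,0,0,0,0,-0.1],[0,0.25,0,0,0,0,-0.1],[0,0,-0.3,0,0,0,-0.1],[0,0,-0.4,0,0,0,-0.1],[0,0,0,0,0,0,-0.1]]]' 30; python3 - <<'E'
from h import *
f=snap("side","s45",7,(80,200,180,285))
e=manip.sense(); print(e["eef_pos"],e["orientation"],e["force"],e["finger_gap"],(proj(f,e["eef_pos"])-[80,200])*7)
E
```

```text
t: 50.5
eef_pos: [0.5295, 0.3525, 0.1194]
orientation: [0.74, 0.672, -0.002, -0.0]
force: [-0.3, -0.1, 0.0]
finger_gap: 0.0385
[0.53003487 0.3530039  0.12069539] [ 7.40242399e-01  6.72339436e-01 -9.31560371e-04 -7.53965233e-05] [-0.56812058  0.00481273 -0.04076073] 0.038456221879454355 [[331.23601337 443.18461144]]
```

View pics/s45.png

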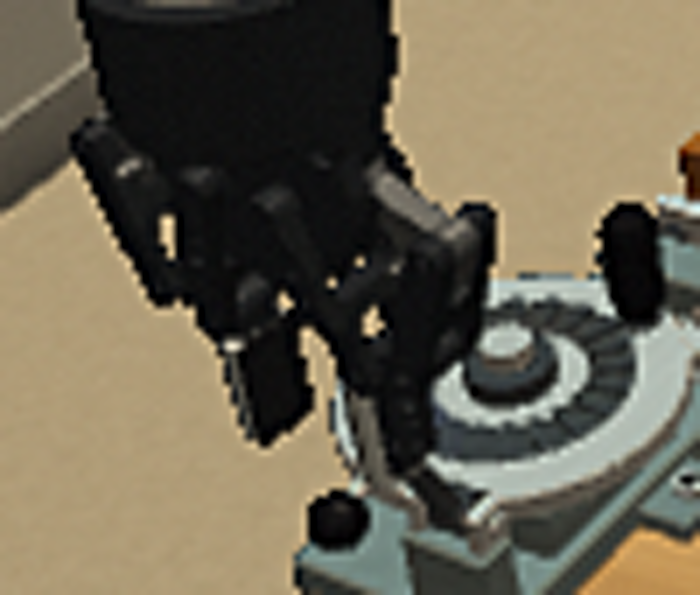

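```bash
python3 - <<'E'
from h import *
f=load("s45"); print((proj(f,[.5316,.3597,.0967])-[80,200])*7)
E
python3 -m jog '[[[0.03,0.13,0,0,0,0,-0.1],[0,0,-0.25,0,0,0,-0.1],[0,0,-0.25,0,0,0,-0.1],[0,0,-0.2,0,0,0,-0.1],[0,0,0,0,0,0,-0.4],[0,0,0,0,0,0,-1],[0,0,0,0,0,0,-1],[0,0,0,0,0,0,-1]]]' 30; python3 - <<'E'
from h import *
f=snap("side","s46",7,(80,200,180,285))
e=manip.sense(); print(e["eef_pos"],e["orientation"],e["force"],e["finger_gap"],(proj(f,e["eef_pos"])-[80,200])*7)
E
```

```text
[[326.8297865  517.94310928]]
t: 51.55
eef_pos: [0.5317, 0.3609, 0.0865]
orientation: [0.74, 0.673, -0.0, 0.0]
force: [-1.0, -2.4, -2.8]
finger_gap: 0.0158
[0.53178602 0.36088747 0.08650531] [ 7.39866913e-01  6.72753250e-01 -1.06073157e-04  6.24251410e-05] [-1.54705503 -2.6796348  -2.67202847] 0.015532165520050895 [[329.82893952 545.9970908 ]]
```

View pics/s46.png

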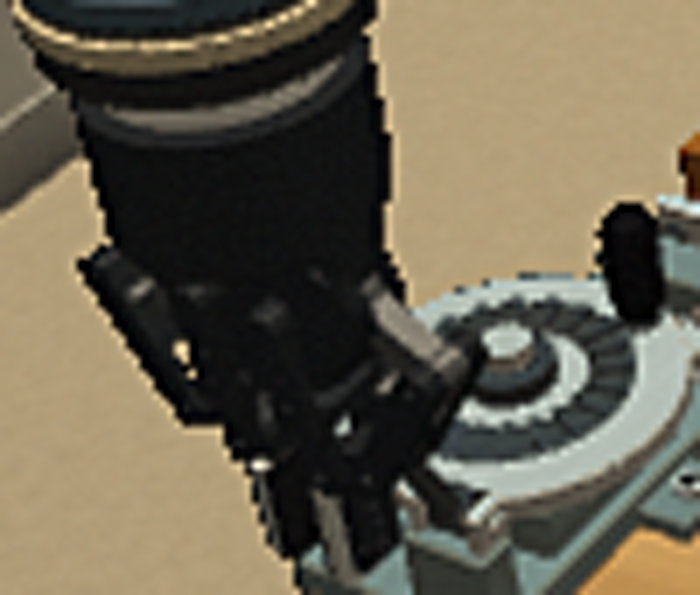

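```bash
python3 -m jog '[[[-0.02,-0.25,0.25,0,0,0,-1],[-0.03,-0.3,0.16,0,0,0,-1],[-0.03,-0.33,0.06,0,0,0,-1],[-0.03,-0.34,-0.04,0,0,0,-1],[-0.03,-0.31,-0.14,0,0,0,-1],[-0.02,-0.22,-0.18,0,0,0,-1],[-0.02,-0.13,-0.17,0,0,0,-1],[0,0,0,0,0,0,-1]]]' 30; python3 - <<'E'
from h import *
f=snap("side","s47",7,(90,200,190,285))
e=manip.sense(); print(e["eef_pos"],e["orientation"],e["force"],e["finger_gap"])
E
```

```text
t: 52.6
eef_pos: [0.5228, 0.2656, 0.0837]
orientation: [0.74, 0.672, -0.0, 0.0]
force: [-3.5, -5.9, 6.3]
finger_gap: 0.0155
[0.52278957 0.26591184 0.08396167] [ 7.40169161e-01  6.72420530e-01 -2.31622306e-04  4.35721165e-04] [-4.71287028 -6.93870865  7.61740139] 0.015539660445836394
```

View pics/s47.png

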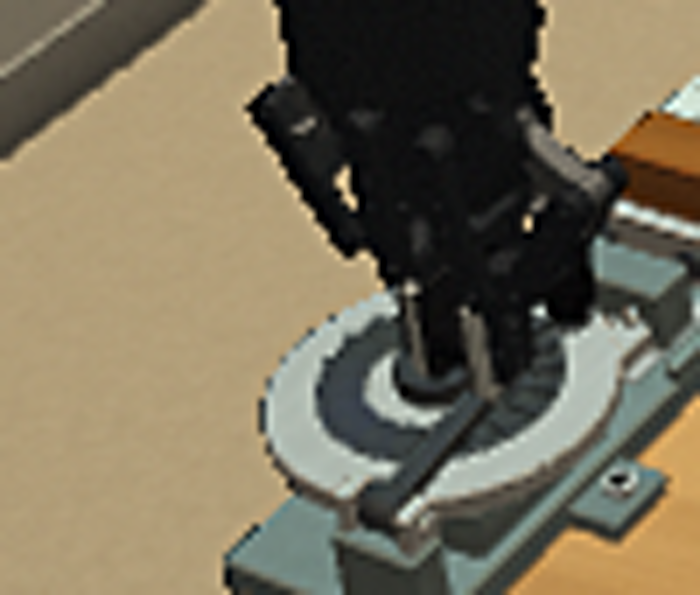

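```bash
python3 -m jog '[[[0,0,0,0,0,0,-0.1],[0,0,0,0,0,0,-0.1],[0,0,0.3,0,0,0,-0.1],[0,0,0.6,0,0,0,-0.1],[0,0,0.4,0,0,0,-0.1],[0.06,-0.65,0,0,0,0,-0.1],[0.06,-0.64,0,0,0,0,-0.1],[0,0,0,0,0,0,-0.1]]]' 30; python3 - <<'E'
from h import *
f=snap("side","s48",7,(90,190,190,275))
e=manip.sense(); print(e["eef_pos"],e["orientation"],e["force"],e["finger_gap"],(proj(f,e["eef_pos"]-[0,0,.05])-[90,190])*7)
E
```

```text
t: 53.65
eef_pos: [0.5293, 0.2011, 0.1497]
orientation: [0.741, 0.672, 0.0, 0.0]
force: [0.1, 0.8, 0.2]
finger_gap: 0.0385
[0.52920383 0.20216623 0.1495399 ] [7.40270990e-01 6.72308371e-01 5.44057111e-04 1.43139420e-04] [ 0.50609341 -0.43889078  0.59757735] 0.03826737578692877 [[550.89934488 283.65045777]]
```

View pics/s48.png

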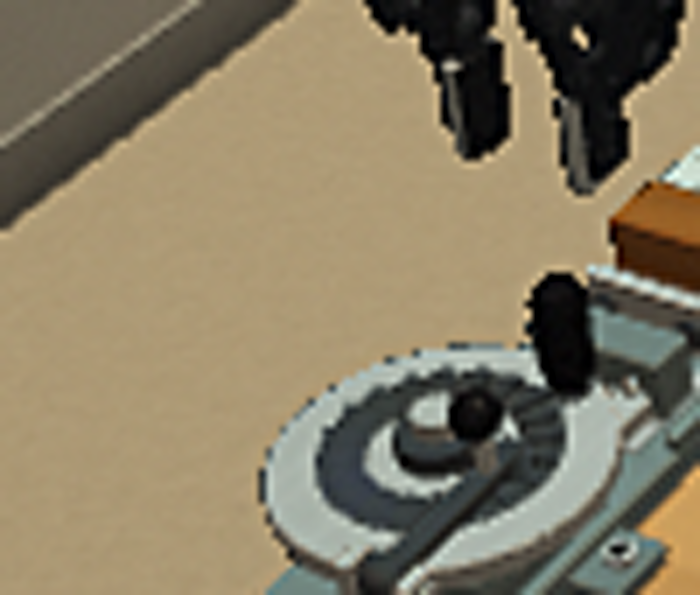

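```bash
python3 -m jog '[[[0,0,-0.5,0,0,0,-0.1],[0,0,-0.5,0,0,0,-0.1],[0,0,-0.39,0,0,0,-0.1],[0,0,0,0,0,0,-0.1],[0,0,0,0,0,0,-1],[0,0,0,0,0,0,-1],[0,0,0,0,0,0,-1],[0,0,0,0,0,0,-1]]]' 30; python3 - <<'E'
from h import *
e=manip.sense(); print(e["eef_pos"],e["orientation"],e["force"],e["finger_gap"])
E
```

```text
t: 54.7
eef_pos: [0.5308, 0.2031, 0.0805]
orientation: [0.74, 0.673, 0.002, 0.001]
force: [9.0, -0.2, -3.8]
finger_gap: 0.0187
[0.53079178 0.20309636 0.08051162] [0.73987071 0.672746   0.00174434 0.00105635] [ 9.01691033 -0.24065881 -3.80723528] 0.01865944212493422
```

```bash
python3 -m jog '[[[0.22,-0.085,0,0,0,0,-1],[0.214,-0.04,0,0,0,0,-1],[0.218,0.008,0,0,0,0,-1],[0.211,0.055,0,0,0,0,-1],[0.194,0.1,0,0,0,0,-1],[0.168,0.139,0,0,0,0,-1],[0,0,0,0,0,0,-1],[0,0,0,0,0,0,-1]]]' 30; python3 - <<'E'
from h import *
f=snap("side","s49",7,(110,190,220,275))
e=manip.sense(); p=e["eef_pos"]; d=p[:2]-[.5546,.244]; print(p,e["force"],e["finger_gap"],np.degrees(np.arctan2(d[1],d[0])),np.hypot(*d))
E
```

```text
t: 55.7
eef_pos: [0.591, 0.2122, 0.0803]
orientation: [0.74, 0.673, 0.001, -0.0]
force: [-4.5, 4.9, 11.0]
finger_gap: 0.0181
[0.5909563  0.21221365 0.08028019] [-3.82851401  5.11132836 10.54273992] 0.018419447485404535 -41.16323947510196 0.04829236846719051
```

View pics/s49.png

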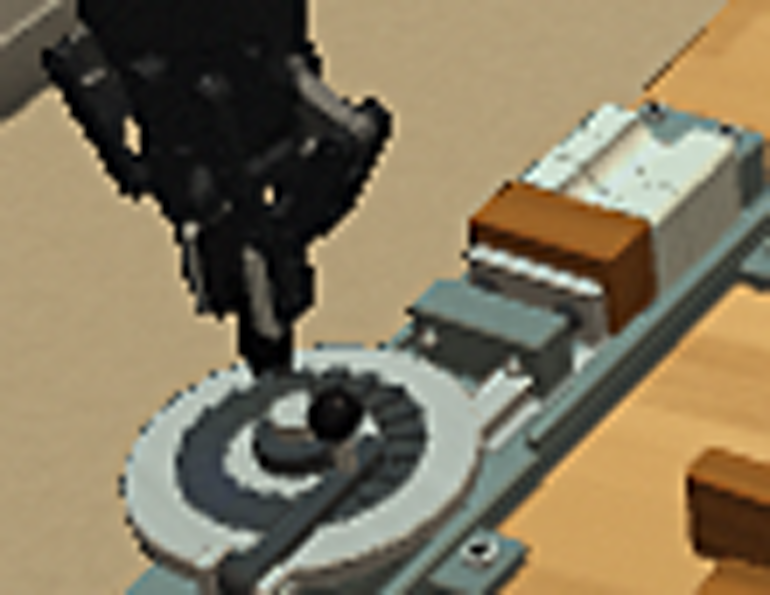

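```bash
python3 -m jog '[[[0.1,0.12,0,0,0,0,-1],[0.08,0.135,0,0,0,0,-1],[0.057,0.146,0,0,0,0,-1],[0,0,0,0,0,0,-1],[0.033,0.153,0,0,0,0,-1],[0,0,0,0,0,0,-1],[0,0,0,0,0,0,-1],[0,0,0,0,0,0,-1]]]' 30; python3 - <<'E'
from h import *
f=snap("side","s50",7,(110,190,220,275))
e=manip.sense(); p=e["eef_pos"]; d=p[:2]-[.5546,.244]; print(p,e["force"],e["finger_gap"],np.degrees(np.arctan2(d[1],d[0])),np.hypot(*d))
E
```

```text
t: 56.75
eef_pos: [0.6044, 0.2391, 0.0803]
orientation: [0.74, 0.673, 0.001, 0.0]
force: [-3.6, -0.4, 11.8]
finger_gap: 0.0184
[0.60435406 0.23915642 0.08028228] [-3.38143652  0.54892909 10.97275109] 0.01826732142808518 -5.560253164239493 0.0499892700260614
```

View pics/s50.png

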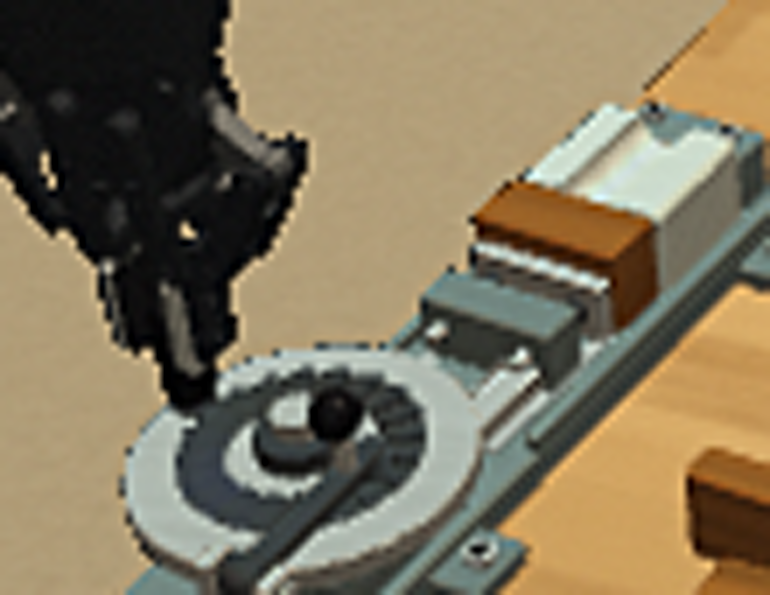

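```bash
python3 -m jog '[[[0.012,0.156,0,0,0,0,-1],[0,0,0,0,0,0,-1],[-0.012,0.156,0,0,0,0,-1],[0,0,0,0,0,0,-1],[0,0,0,0,0,0,-1],[0,0,0,0,0,0,-1],[0,0,0,0,0,0,-1],[0,0,0,0,0,0,-1]]]' 30; python3 - <<'E'
from h import *
f=snap("side","s51",7,(110,190,220,275))
e=manip.sense(); p=e["eef_pos"]; d=p[:2]-[.555,.2469]; print(p,e["force"],e["finger_gap"],np.degrees(np.arctan2(d[1],d[0])),np.hypot(*d))
E
```

```text
t: 57.8
eef_pos: [0.6044, 0.2544, 0.0803]
orientation: [0.74, 0.673, 0.0, 0.0]
force: [-3.0, -3.0, 12.6]
finger_gap: 0.0184
[0.6044594  0.25438926 0.08031272] [-4.24945578 -3.39892642 12.15231178] 0.018407029457487997 8.61044622492375 0.05002320673198229
```

View pics/s51.png

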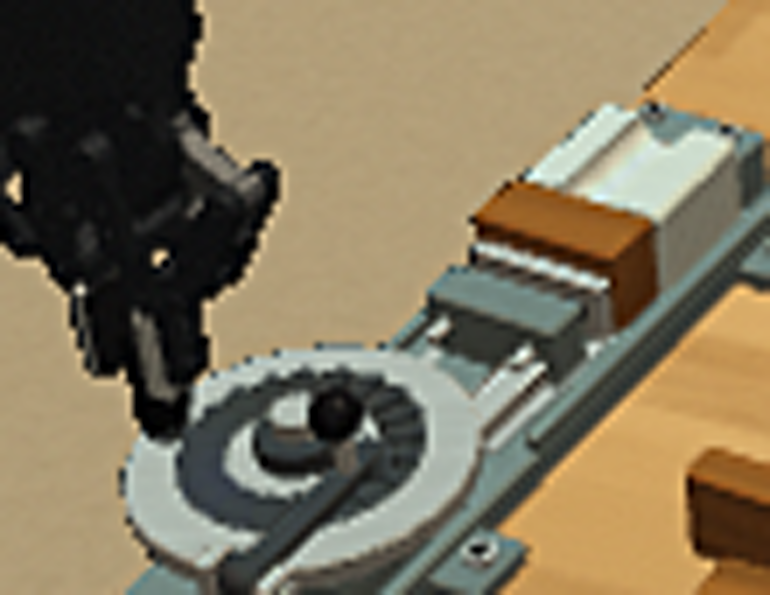

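```bash
python3 -m jog '[[[0,-0.03,0,0,0,0,-1],[0,0,0,0,0,0,-1],[0,0,0,0,0,0,-0.1],[0,0,0,0,0,0,-0.1],[0,0,0.4,0,0,0,-0.1],[0,0,0.8,0,0,0,-0.1],[0,0,0.8,0,0,0,-0.1],[0,0,0.3,0,0,0,-0.1]]]' 30; python3 - <<'E'
from h import *
f=snap("side","s52",7,(110,190,220,275)); snap("top","t52",6,(140,120,260,190))
e=manip.sense(); p=e["eef_pos"]; print(p,e["force"],e["finger_gap"])
E
```

```text
t: 58.85
eef_pos: [0.6044, 0.2535, 0.1964]
orientation: [0.74, 0.673, 0.001, 0.001]
force: [0.2, -0.3, -1.0]
finger_gap: 0.0384
[0.60430391 0.25346975 0.19520594] [-0.04372051 -0.54751505 -0.00214503] 0.03834546686881823
```

View pics/s52.png

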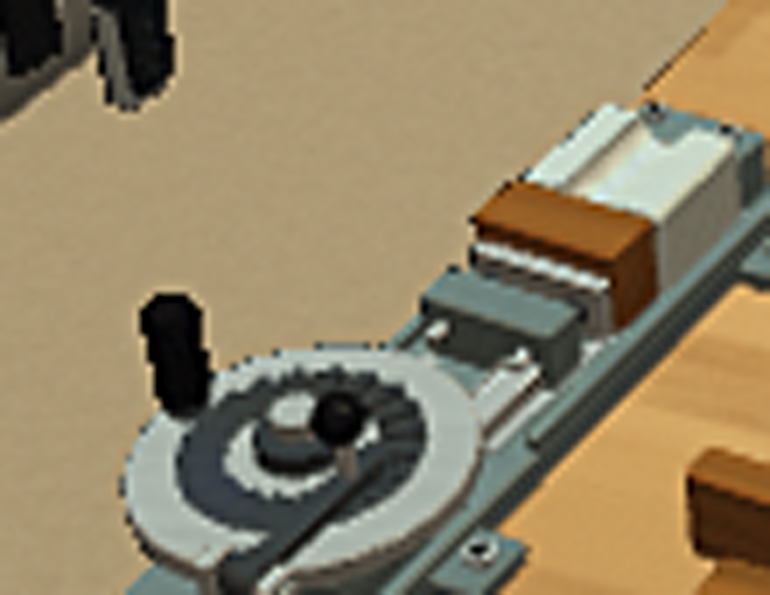

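View pics/t52.png

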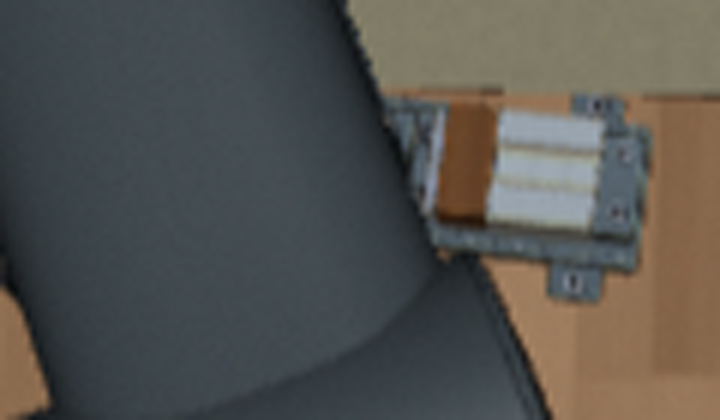

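```bash
python3 - <<'E'
from h import *
ims=[]
for t in ("s5","s50","s51","s52"):
    im=cv2.cvtColor(load(t)["img"],cv2.COLOR_RGB2BGR)[228:258,122:150]
    ims.append(cv2.resize(im,None,fx=13,fy=13,interpolation=cv2.INTER_CUBIC))
cv2.imwrite("pics/cmp.png",np.vstack([np.hstack(ims[:2]),np.hstack(ims[2:])])[:,:])
ims=[]
for t in ("s45","s49","s50","s51","s52"):
    im=cv2.cvtColor(load(t)["img"],cv2.COLOR_RGB2BGR)[215:250,162:208]
    ims.append(cv2.resize(im,None,fx=8,fy=8,interpolation=cv2.INTER_CUBIC))
cv2.imwrite("pics/cmp2.png",np.vstack([np.hstack(ims[1:3]),np.hstack(ims[3:])]))
E
```

```text
(no output)
```

View pics/cmp.png

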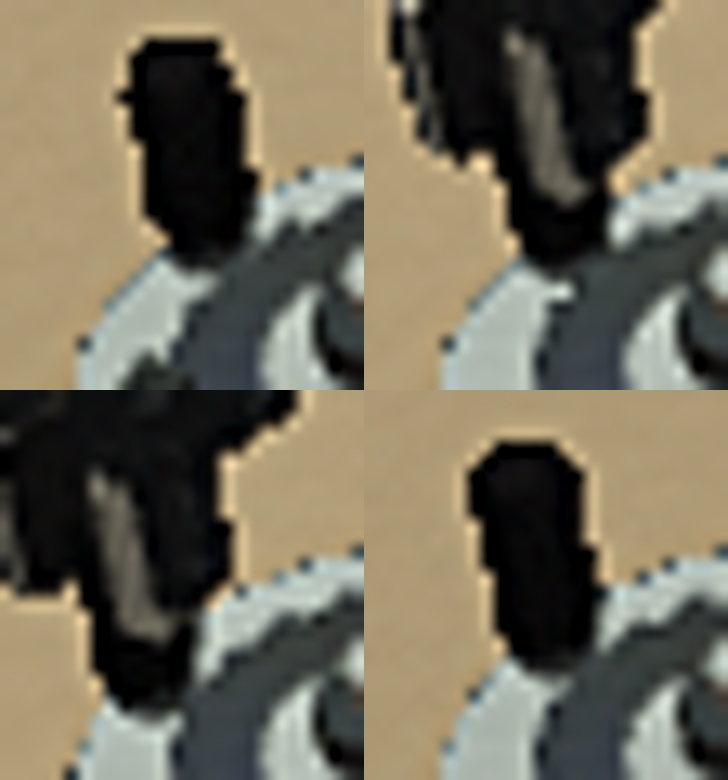

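View pics/cmp2.png

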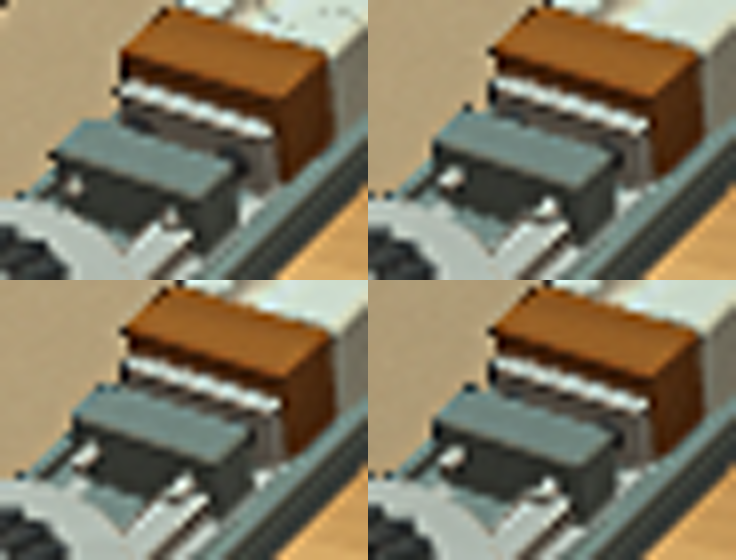

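```bash
python3 -m jog '[[[0,0,0.5,0,0,0,0],[-0.2,-0.5,0.5,0,0,0,0],[-0.4,-1,0,0,0,0,0],[-0.4,-1,0,0,0,0,0],[-0.4,-1,0,0,0,0,0],[-0.4,-1,0,0,0,0,0],[0,0,0,0,0,0,0],[0,0,0,0,0,0,0]]]' 30; python3 - <<'E'
from h import *
f=snap("side","s53",1.5); snap("top","t53",5,(130,105,285,220))
ims=[]
for t in ("s52","s53"):
    im=cv2.cvtColor(load(t)["img"],cv2.COLOR_RGB2BGR)[215:280,115:215]
    ims.append(cv2.resize(im,None,fx=7,fy=4.5*7/7,interpolation=cv2.INTER_CUBIC))
cv2.imwrite("pics/cmp3.png",np.vstack(ims))
a,b=[load(t)["img"][215:280,115:215].astype(int) for t in ("s52","s53")]; print(np.abs(a-b).max(2).mean(), np.abs(a-b).max())
E
```

```text
t: 59.95
eef_pos: [0.5134, 0.0284, 0.243]
orientation: [0.74, 0.673, -0.0, -0.0]
force: [-0.1, 0.1, 0.3]
finger_gap: 0.0429
3.956 8
```

View pics/s53.png

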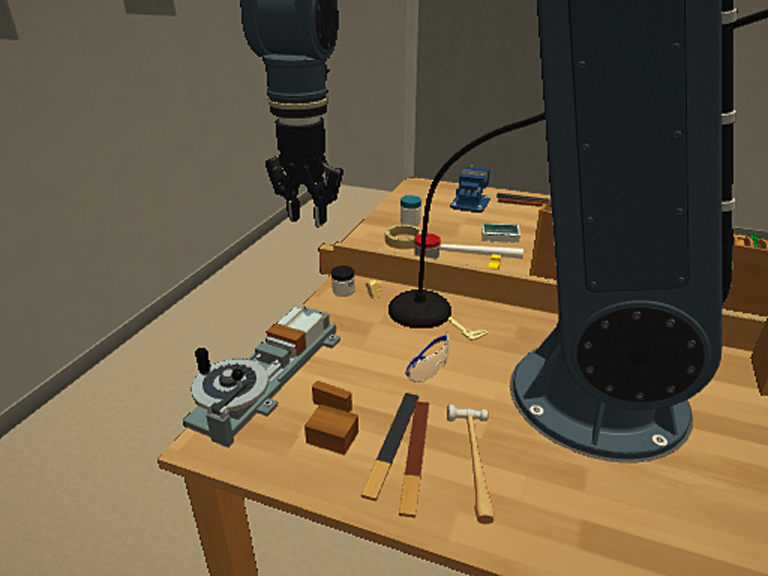

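View pics/t53.png

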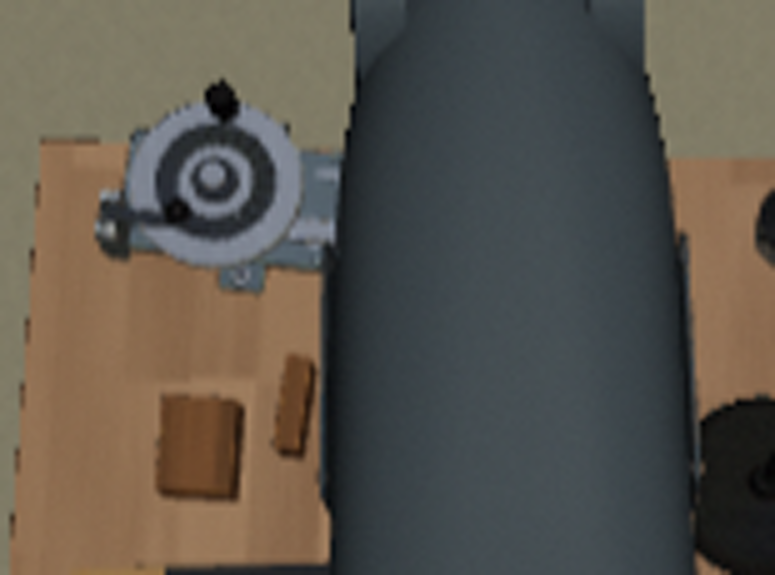

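```bash
python3 -c "
from workcell import manip
print(manip.job_done()); print(manip.sense()['t'])"
```

```text
the job is handed in; nothing more can be done
None
the job is handed in; nothing more can be done
```

I clamped the three blanks I found, plus the 30 mm packer, and handed the job in at about 60 s. The pawl alone is holding the pack.

**What I did**
- I lifted the pawl and threw it right back, then wound the crank back to its stop.
- I stood the three blanks side by side against the fixed jaw and put packer30 in front of them. The 18 mm and 52 mm packers stay on the bench.
- I dropped the pawl, wound the jaw shut and let go.

**Last checks**
- The last pictures show the pack upright, square and centred in the clamp, with the pawl in the teeth. Nothing in the clamp area moved between the last two pictures, about 1 s apart.
- **Pad pressure:** I estimate the pad is pressed in by about 4 mm. This comes from crank angles and the knob's position in the pictures, good to roughly ±0.5 mm. On release the crank fell back most of a tooth. The next tooth would have given about 7 mm, so I left it as the closer of the two to 5 mm.

**What went wrong or disagreed**
- **First blank:** I lowered it slightly too near the fixed jaw. It caught the jaw's top edge with about 48 N up on the wrist and tilted in the grip. I turned the tool to stand it upright on the bed, gripped it again and slid it to the jaw.
- **Crank stop:** Winding back, I pushed against the stop with up to about 48 N at the handle before easing off.
- **Cameras:** The two cameras disagreed by up to about 10 mm in y around the fixed jaw. I set the final positions by touch instead.
- **packer52:** It was knocked a few centimetres during the run, but it is still upright on the bench.

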